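# Return a tried whistle to the push-latch sanitiser

## Robot

A 6-joint arm with a two-finger parallel gripper is mounted at the origin on the work surface. World frame = base frame: x ahead of the robot, y to its left, z up, the work surface at z = 0. Lengths are in m, angles in rad, forces in N, time in s.
With the tool pointing down it reaches from about 0.425 to 0.95 m from the base axis. Payload 3.5 kg.
Tool frame: the origin (TCP) lies at the very end of the fingers, on their centre line; the grasp point (between the pads) lies ctrl.grip_point_offset behind it (ctrl.grip_point_offset is the distance from the TCP to the grasp point, in m); z points along the fingers, y is the direction in which the jaws open and shut (so a half turn about z gives the same grasp; the last joint's range is limited). The gripper opens to 85 mm and grips with 20 to 120 N. Pads are 22 mm wide; open, the fingers measure 114 mm over their backs; the gripper's body (76 mm by 85 mm) begins 54 mm behind the grasp point. The pads swing forward as they close: fully open they stand 13 mm farther back than shut.
Start: joints at [-1.441, 0.286, 1.577, -0, 1.279, -0.15], TCP at [0.186, -0.649, 0.231] pointing down, gripper open.
Joint ranges: [-2.77, 2.77], [-0.9, 2.22], [0.21, 2.48], [-1.53, 4.67], [0.24, 2.81], [-2.84, 2.84]. Speed limits (rad/s): [2.79, 2.79, 3.14, 3.14, 3.14, 3.14].

## Interface

Orientations are given as a unit quaternion [x, y, z, w].
In Python, from plant import telemetry, imaging, ticket, finder, ctrl gives the robot as it stands. The module is installed in compiled form; this text tells all that it offers.
- The arm moves only by the shell command python3 -m crank 'ROWS' [FORCE]. ROWS is JSON, a list of rows, each a list of 7 numbers: the shift along the tool's x, y, z scaled (see below), then the turn, a rotation vector about the tool's x, y, z scaled (see below), then the opening, from 0 (shut) to 1 (fully open). A call has 1 to 12 rows; each row is the pose to reach, as a shift and turn from the pose commanded when the call began, along the tool's axes at that moment; what a row does not reach only later rows make up. The controller multiplies each number of a shift by 0.15 m and each number of a turn by 90 degrees. A row lasts 1/10 s, in which the tool goes at most 50 mm and 8.59 degrees, less where a joint would pass 70% of its speed; a pose out of reach is approached as far as the arm can. A call with a number of a shift or a turn outside -1 to 1 is refused whole. A call with a gripper value outside its range is refused whole. The fingers move at their own pace and stop on an object; FORCE is the grip in N (left out, the last holds). Time passes only in rows, so rows that repeat a pose let the fingers close. It gives the time, the measured TCP pose, the force and the opening at its end, in the units of the state.
- telemetry.get_state(): the state, without advancing time (a new reading comes with each control period).
- imaging.read_camera(name): name is "scene" or "top" or "wrist"; returns a dict with "pixels" (384x512x3 uint8, red, green, blue), "vfov" (degrees; the focal length in pixels is half the picture's height over the tangent of half this angle, whatever the lens; pixels are square), "cx", "cy" (the principal point, pixels), "distortion" ([k1, k2, p1, p2, k3] as OpenCV has them; the pictures are not rectified), "rvec" (rotation vector, rad) and "tvec" (3), from world to camera coordinates, as OpenCV has them. Camera axes: x right, y down, z forward; pixel columns grow to the right and rows downward; lengths in m; the calibration is good to about 2 mm. A picture is of the moment at which its call begins. There is no depth.
- ticket.sign_off(): hands the job in, once; it reports no verdict.
Trained networks look in a picture, given as the dict that the camera call returned (one of the last four; its "shot" number tells which), for a name from the list of things; names that differ only in an ending like _2 or _b are one class to them, and where a whole thing is asked for, a point or a joint stands for the part that bears it (a point fixed in the world has none). Each returns a list of dicts, best first, with "confidence" (0 to 1); they miss things now and then, are a little off and sometimes report something else, mostly with a low value. They report only what shows in the picture. A call takes as long as a camera call.
- finder.masks_of(label, picture): "pixels" (384x512 bool, what is visible of it) and "extent" ([left, top, right, bottom] in pixels, round what is visible of it).
- finder.pinpoint(label, picture): "location" ([row, column] in pixels: a listed point, or the origin of a listed thing).
The state is a dict: "time": time; "qpos": joint angles; "dq": joint speeds; "joint_efforts": joint torques, N m; "eef_pos": TCP position; "tcp_rot": TCP orientation; "contact_force": force on the tool from outside, world axes, zero at the start; "wrist_torque": the same for the moment, N m; "opening": opening from 0.0 (shut) to 1.0 (fully open).
Only numpy, scipy, OpenCV 4.12 (cv2) and the standard library are available. Lean on these libraries where they do the work, as an engineer would, in place of code of your own. Each camera call takes 0.05 s, during which the arm holds its last target.

## Task

A customer has tried the whistle that lies on the counter: put it back in the white sanitiser box. Press gently on the ring of the lid until the latch lets go and the lid springs up, lay the whistle in the two V rests inside without dropping it, then swing the lid shut and press gently again until the latch holds it; do not crack the thin lid, and leave the other goods as they are.

Things in the scene. Friction and masses are not known exactly. Their poses are not given: they have to be found in the camera images.
- sanitiser: UV sanitiser box for mouthpieces, white plastic, fixed: 186 mm front to back (its x), 164 mm wide (y), walls 6 mm thick, their tops 66 mm above the counter. Origin: centre of its underside; x points from front to hinge side, z up. Inside, a black latch housing (32 mm wide) stands at the middle of the front wall, reaching back to x = -64 mm and 67 mm up.
- lid (a joint): hinge angle of the box's lid, rad: 0 = latched shut, top face level; grows as the front edge rises. Its spring always pushes it open, damped, in 3 to 4 s to a stop at 1.75 (leaning slightly back, top edge 268 mm above the counter); it stays shut only when latched. The lid is a thin white plate, 192 mm from hinge side to front, 176 mm wide: more than 18 N of push cracks it.
- lid_press (a point): centre of the raised ring (28 mm wide) on the lid's outer face, where it is pressed; on that face, 164 mm from the hinge line, 88 mm above the counter when latched. Moves with the lid: x points along the lid from front to hinge, z out of the outer face.
- lid_hinge (a point): middle of the lid's hinge line, which runs along the box's y, 93 mm behind the box's origin and 80 mm above the counter. The lid's outer face lies 8 mm off the plane through this line, its inner face 2 mm, on the same side; a skirt 14 mm deep hangs from its front and sides.
- latch (a point): push-push latch in the box's front wall. Pushing the lid's front below its latched height, then letting it rise, frees a latched lid and catches one being shut. The depth needed cannot be seen and differs per box and between freeing and catching (4 to 13 mm). By feel: the lid yields at 3 to 6 N (more if moved fast), then meets a stiff stop after the latch has worked. Too short a push changes nothing.
- rest (a point): where the whistle's centre lies once seated: 11 mm behind the box's centre, 46 mm up. Two steel V rests hold it along the box's x: 32 mm before and behind this point, 10 mm thick, 45 degree sides, 48 mm wide at the top (10 mm above this point), root 14 mm below it. Between them the box is clear down to its floor, 17 mm above the counter; 12 mm to spare at each end of the whistle.
- whistle_center (a point): centre of the tried whistle, the only one lying on the counter: eight-sided, maple, 126 mm long, 20 mm across flats, about 40 g, with a flat beak 18 mm long at its -x end and finger holes on top. It lies along its own x on the counter, centre 10 mm up. Pinch it across its middle.
- ocarina: bystander, loose: round terracotta ocarina, 72 mm across, 51 mm high, with a short mouthpiece. Origin: centre of its underside. Leave it alone.
- punch: bystander, loose: squat black iron punch standing upright, 38 mm across, 53 mm high. Origin: centre of its foot. Leave it alone.
- peg: bystander, loose: bone tuning peg lying flat, 74 mm long, 8 mm thick. Origin: on the counter near its middle. Leave it alone.
- wax_tin: bystander, loose: low round brass tin of wax, 71 mm across, 23 mm high. Origin: centre of its underside. Leave it alone.
- stand: bystander, fixed: oak stand with six upright grooves, 200 mm wide, 80 mm deep, 172 mm high. Origin: centre of its underside.
- whistle_a: bystander, loose: maple whistle 150 mm long standing upright in a groove of the oak stand, its foot 22 mm above the counter. Origin: centre of its foot. Leave it alone.
- whistle_b: bystander, loose: maple whistle 165 mm long standing upright in a groove of the oak stand, its foot 22 mm above the counter. Origin: centre of its foot. Leave it alone.
- whistle_c: bystander, loose: maple whistle 180 mm long standing upright in a groove of the oak stand, its foot 22 mm above the counter. Origin: centre of its foot. Leave it alone.

How it is judged:
By the outcome, as a careful person would: the job done as asked, in the order asked, and still so for the second after the job is handed in, with the robot touching nothing.
It also fails if it takes over 72 s, if anything falls off the work surface, if the arm or the gripper's body presses on something with over 40 N, if the wrist force passes 120 N, or if a joint passes its speed limit or range.

## Working session

There is one attempt and no reset: what is moved stays moved. The work goes in short steps, Python scripts to look and compute and a shell command to move; the robot and the scene stay as the last step left them, time stands still between calls to the robot, and variables do not carry over. Pictures are saved under pics/ and viewed, and the job is handed in when it is done.

```bash
mkdir -p pics; ls; cat > h.py <<'E'
import numpy as np, cv2
from scipy.spatial.transform import Rotation as R
from plant import telemetry, imaging, ticket, finder, ctrl
def K(p):
    f=p["pixels"].shape[0]/2/np.tan(np.radians(p["vfov"])/2)
    return np.array([[f,0,p["cx"]],[0,f,p["cy"]],[0,0,1.]])
def ray(p,rc):
    u=cv2.undistortPoints(np.array([[[rc[1],rc[0]]]],float),K(p),np.array(p["distortion"],float))[0,0]
    Rm=cv2.Rodrigues(np.array(p["rvec"],float))[0]; t=np.array(p["tvec"],float).ravel()
    return -Rm.T@t, Rm.T@np.array([u[0],u[1],1.])
def atz(p,rc,z):
    o,d=ray(p,rc); return o+d*(z-o[2])/d[2]
def proj(p,X):
    return cv2.projectPoints(np.array(X,float).reshape(-1,1,3),np.array(p["rvec"],float),np.array(p["tvec"],float),K(p),np.array(p["distortion"],float))[0].reshape(-1,2)
def tri(l):
    A=0;b=0
    for p,rc in l:
        o,d=ray(p,rc); d=d/np.linalg.norm(d); M=np.eye(3)-np.outer(d,d); A=A+M; b=b+M@o
    return np.linalg.solve(A,b)
def save(p,n,s=1):
    im=cv2.cvtColor(p["pixels"],cv2.COLOR_RGB2BGR)
    if s!=1: im=cv2.resize(im,None,fx=s,fy=s,interpolation=cv2.INTER_CUBIC)
    cv2.imwrite("pics/"+n+".png",im)
E
python3 - <<'E'
from h import *
s=telemetry.get_state(); print(s); print(ctrl.grip_point_offset)
P={}
for n in("scene","top"):
    P[n]=imaging.read_camera(n); save(P[n],n+"0",1.5)
for l,z in dict(sanitiser=0,lid_press=.088,lid_hinge=.08,latch=.07,rest=.046,whistle_center=.01,ocarina=0,punch=0,peg=0,wax_tin=0,stand=0,whistle_a=.022).items():
    for n in P:
        for d in finder.pinpoint(l,P[n])[:3]:
            print(l,n,np.round(d["location"],1),round(d["confidence"],2),np.round(atz(P[n],d["location"],z),3))
E
```

```text
pics
{'time': 0.0, 'qpos': array([-1.44097471e+00,  2.87181799e-01,  1.57820528e+00, -8.51090364e-06,
        1.27859224e+00, -1.49982949e-01]), 'dq': array([-7.04481930e-04, -9.87203567e-04,  9.21869336e-04,  7.85081257e-04,
        8.09037089e-05,  5.97939070e-04]), 'joint_efforts': array([ 9.33103024e-05, -4.05983198e+01, -2.92623585e+01, -1.02365630e-04,
        5.83448127e-03,  2.83833117e-06]), 'eef_pos': array([ 0.18636339, -0.64806853,  0.22992111]), 'tcp_rot': array([ 9.90228751e-01,  1.39447471e-01,  7.95597294e-06, -1.19331135e-03]), 'contact_force': array([-0.30129044, -0.13034152,  0.12768377]), 'wrist_torque': array([-0.00225496,  0.00573633, -0.0063943 ]), 'opening': 1.003328743092991}
0.0187
sanitiser scene [176.8 340. ] 0.74 [0.459 0.216 0.   ]
sanitiser scene [204.4 300.1] 0.35 [0.541 0.017 0.   ]
sanitiser top [234.9 115.4] 0.94 [0.462 0.219 0.   ]
sanitiser top [185.  381.3] 0.49 [ 0.572 -0.452  0.   ]
lid_press scene [148.6 328.6] 0.93 [0.414 0.19  0.088]
lid_press scene [211.2 197.7] 0.3 [ 0.569 -0.297  0.088]
lid_press top [259.9 111.2] 0.89 [0.401 0.201 0.088]
[... 541 characters left out ...]
   ]
ocarina top [233.8 249.8] 0.85 [ 0.459 -0.119  0.   ]
punch scene [210.5 198.9] 0.76 [ 0.449 -0.264  0.   ]
punch scene [200.6 244.7] 0.62 [ 0.457 -0.124  0.   ]
punch top [237.1 311.5] 0.7 [ 0.447 -0.271  0.   ]
wax_tin scene [244.3 320.9] 0.82 [ 0.718 -0.023  0.   ]
wax_tin top [134.3 207.8] 0.7 [ 0.713 -0.018  0.   ]
wax_tin top [234.4 115.7] 0.33 [0.463 0.219 0.   ]
stand scene [254.8 139.9] 0.81 [ 0.569 -0.456  0.   ]
stand scene [171.4 366.9] 0.28 [0.467 0.322 0.   ]
stand top [185.9 383.3] 0.74 [ 0.57  -0.457  0.   ]
whistle_a top [189.2 392.9] 0.8 [ 0.558 -0.475  0.022]
whistle_a top [155.7 380.1] 0.75 [ 0.643 -0.448  0.022]
whistle_a top [214.5 401.2] 0.5 [ 0.495 -0.493  0.022]
```

View pics/scene0.png

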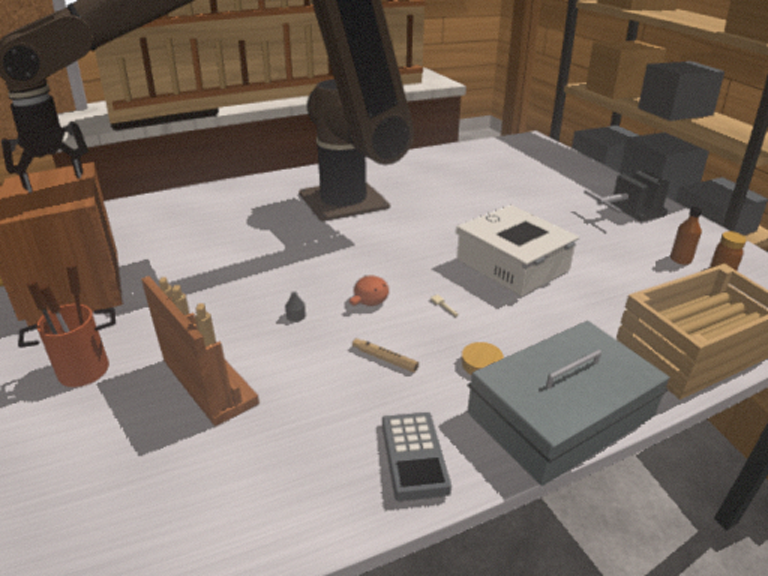

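View pics/top0.png

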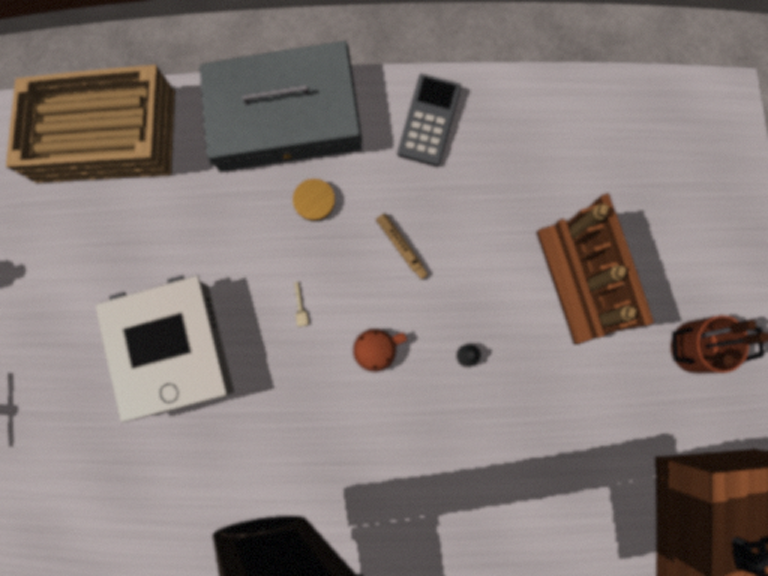

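Scene: the box at about (165,348) in the top picture, with the ring at (168,393) and the hinge at its upper edge. The whistle runs from (383,216) to (424,275). Next I'm refining the poses.

```bash
python3 - <<'E'
from h import *
from scipy.optimize import least_squares
P={n:imaging.read_camera(n) for n in("scene","top")}
# whistle
for n in P:
    m=finder.masks_of("whistle_center",P[n])[0]; print(n,m["confidence"],m["extent"],m["pixels"].sum())
    ys,xs=np.nonzero(m["pixels"])
    W=np.array([atz(P[n],(r,c),.012)[:2] for r,c in zip(ys,xs)])
    c=W.mean(0); v=np.linalg.svd(W-c,full_matrices=False)[2][0]; t=(W-c)@v
    mid=c+v*(t.max()+t.min())/2
    print("whistle",n,c.round(4),"mid",mid.round(4),"ang",np.degrees(np.arctan2(v[1],v[0])).round(1),"len",np.ptp(t).round(3))
p=P["top"]; 
ms=finder.masks_of("sanitiser",p)[0]; ml=finder.masks_of("lid_press",p)
print(ms["confidence"],ms["extent"],[ (q["confidence"],q["extent"]) for q in ml])
mask=ml[0]["pixels"].astype(np.uint8)
cn=max(cv2.findContours(mask,cv2.RETR_EXTERNAL,cv2.CHAIN_APPROX_NONE)[0],key=cv2.contourArea)
Q=np.array([atz(p,(q[0][1],q[0][0]),.086)[:2] for q in cn])
(rc,sz,a)=cv2.minAreaRect((Q*1000).astype(np.float32)); print(rc,sz,a)
# outside of white: crops
im=cv2.cvtColor(p["pixels"],cv2.COLOR_RGB2BGR)
a=cv2.resize(im[175:290,55:165],None,fx=5,fy=5,interpolation=cv2.INTER_CUBIC)
b=cv2.resize(im[130:200,235:305],None,fx=8,fy=8,interpolation=cv2.INTER_CUBIC)
cv2.imwrite("pics/cropbox.png",a);cv2.imwrite("pics/cropwh.png",b)
# ring triangulate
l=[(P[n],finder.pinpoint("lid_press",P[n])[0]["location"]) for n in P]; print("ring tri",tri(l).round(4),l[1][1])
l=[(P[n],finder.pinpoint("lid_hinge",P[n])[0]["location"]) for n in P]; print("hinge tri",tri(l).round(4))
E
```

```text
scene 0.74 [235.8, 227.4, 276.6, 244.8] 297
whistle scene [ 0.6344 -0.1632] mid [ 0.6304 -0.1659] ang 33.4 len 0.127
top 0.61 [252.2, 142.8, 284.0, 187.3] 340
whistle top [ 0.6282 -0.1709] mid [ 0.6302 -0.1695] ang -144.4 len 0.121
0.74 [397.7, 201.8, 426.0, 214.9] [(0.59, [63.2, 182.7, 154.5, 278.8]), (0.28, [235.2, 222.5, 271.9, 248.2])]
(465.41845703125, 213.22613525390625) (193.98583984375, 180.69912719726562) 14.106844902038574
ring tri [0.3991 0.1973 0.0655] [259.5, 113.7]
hinge tri [0.5529 0.2354 0.0874]
```

View pics/cropbox.png

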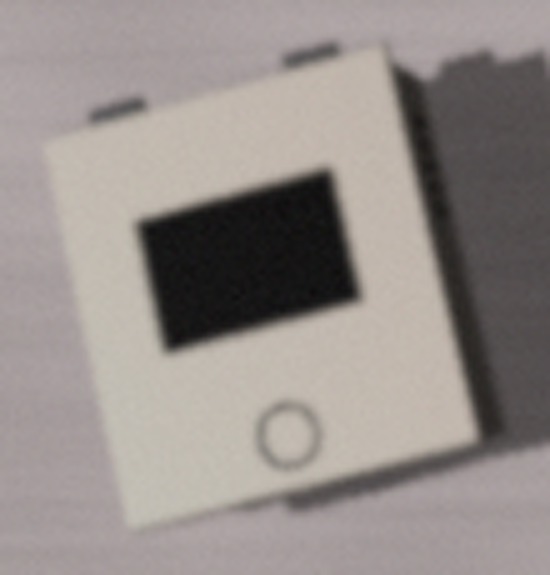

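View pics/cropwh.png

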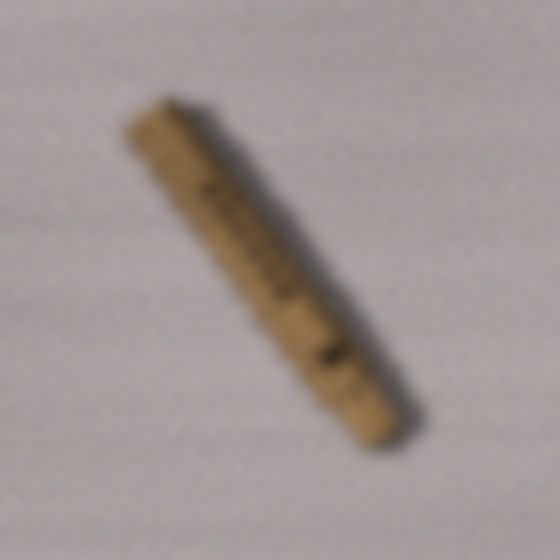

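The crops show the lid corners at (45,145), (385,43), (478,440) and (130,528), with the ring at (289,436). The whistle's plain end is at (150,118) and its beak at (390,430), nearer the robot.

```bash
cat >> h.py <<'E'
def top2(p,xy,s,off): # crop px -> (row,col)
    return ((xy[1]+.5)/s-.5+off[1],(xy[0]+.5)/s-.5+off[0])
E
python3 - <<'E'
from h import *
p=imaging.read_camera("top")
C=[(45,145),(385,43),(478,440),(130,528)]
W=np.array([atz(p,top2(p,c,5,(55,175)),.088) for c in C])[:,:2]
print(W.round(4)); d=lambda a,b:np.linalg.norm(a-b).round(4)
print("sides",d(W[0],W[1]),d(W[1],W[2]),d(W[2],W[3]),d(W[3],W[0]))
x=(W[0]+W[1]-W[2]-W[3])/2; y=(W[0]+W[3]-W[1]-W[2])/2
print("yaw",np.degrees(np.arctan2(x[1],x[0])),np.degrees(np.arctan2(-y[0],y[1])), "centre",W.mean(0))
r=atz(p,top2(p,(289,436),5,(55,175)),.088);print("ring",r.round(4))
yaw=np.arctan2(x[1],x[0]); ux=np.array([np.cos(yaw),np.sin(yaw)])
print("hinge from ring",r[:2]+.164*ux,"origin",r[:2]+(.164-.093)*ux,"from centre",W.mean(0)+(0.096-.093)*ux)
a=atz(p,top2(p,(152,118),8,(235,130)),.012);b=atz(p,top2(p,(388,432),8,(235,130)),.012)
print("wh",a.round(4),b.round(4),((a+b)/2).round(4),d(a,b),np.degrees(np.arctan2(*(a-b)[[1,0]])))
s=imaging.read_camera("scene")
print(proj(s,r), proj(s,(a+b)/2))
im=s["pixels"][130:210,295:400][:,:,::-1]; cv2.imwrite("pics/cs.png",cv2.resize(im,None,fx=6,fy=6,interpolation=cv2.INTER_CUBIC))
im=s["pixels"][215:255,225:285][:,:,::-1]; cv2.imwrite("pics/cw.png",cv2.resize(im,None,fx=10,fy=10,interpolation=cv2.INTER_CUBIC))
E
```

```text
[[0.5346 0.3216]
 [0.5793 0.1529]
 [0.3944 0.1081]
 [0.3536 0.2765]]
sides 0.1746 0.1902 0.1733 0.1865
yaw 13.799608654347857 14.249334438418025 centre [0.46548227 0.21478814]
ring [0.3967 0.1981 0.088 ]
hinge from ring [0.55594925 0.23726158] origin [0.46563361 0.21507859] from centre [0.46839568 0.21550373]
wh [ 0.6808 -0.1339  0.012 ] [ 0.5801 -0.2043  0.012 ] [ 0.6304 -0.1691  0.012 ] 0.1229 34.94085110575304
[[327.83211987 145.98894532]] [[255.0006042  235.86656496]]
```

View pics/cs.png

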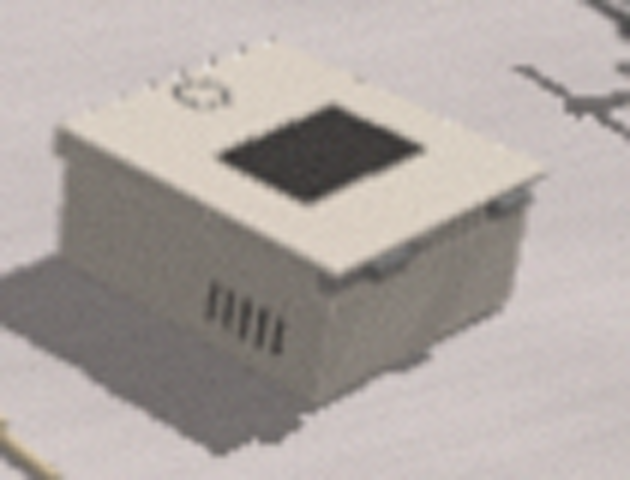

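View pics/cw.png

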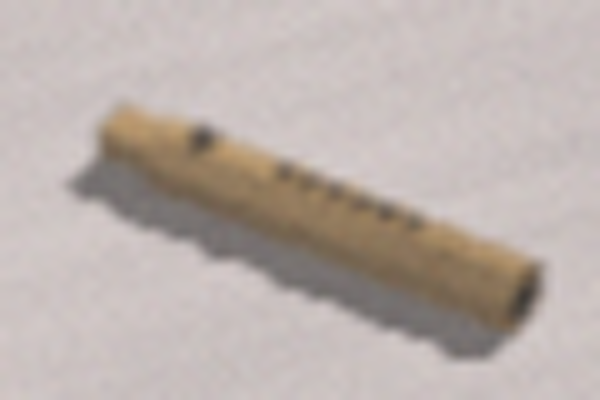

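```bash
cat >> h.py <<'E'
def st(): return telemetry.get_state()
def plan(wps,s=None,yaw=None,base=None):
    """wps world points; print scaled shifts from the current pose (tool axes)"""
    s=s or st(); Rm=R.from_quat(s["tcp_rot"]); p0=np.array(s["eef_pos"]) if base is None else np.array(base)
    print("pos",p0.round(4),"yaw",np.degrees(np.arctan2(Rm.as_matrix()[1,0],Rm.as_matrix()[0,0])).round(2),"tilt",np.degrees(np.arccos(-Rm.as_matrix()[2,2])).round(2),"F",np.round(s["contact_force"],2),"t",round(s["time"],2),"op",round(s["opening"],3))
    for w in wps:
        d=Rm.inv().apply(np.array(w[:3])-p0)/.15
        t=np.zeros(3)
        if len(w)>3:
            c,sn=np.cos(np.radians(w[3])),np.sin(np.radians(w[3]))
            T=np.array([[c,sn,0],[sn,-c,0],[0,0,-1]])
            if len(w)>4: # tilt about box/tool y axis (deg): positive leans tip toward +tool x
                T=T@R.from_rotvec([0,np.radians(w[4]),0]).as_matrix()
            t=(Rm.inv()*R.from_matrix(T)).as_rotvec()/(np.pi/2)
        print(np.round(w,3),"->",np.round(d,3).tolist(),np.round(t,3).tolist())
E
python3 - <<'E'
from h import *
for i in range(4): print(st()["eef_pos"],st()["time"])
plan([(.28,-.55,.30),(.36,-.50,.30),(.40,-.38,.30),(.45,-.30,.3),(.48,-.2,.3),(.5,0,.25),(.45,.15,.2),(.398,.198,.15)])
E
```

```text
[ 0.18643443 -0.64873235  0.23130788] 1.9
[ 0.18643443 -0.64873235  0.23130788] 1.9
[ 0.18643443 -0.64873235  0.23130788] 1.9
[ 0.18643443 -0.64873235  0.23130788] 1.9
pos [ 0.1864 -0.6487  0.2313] yaw 16.03 tilt 0.0 F [0.2  0.49 0.26] t 1.9 op 1.002
[ 0.28 -0.55  0.3 ] -> [0.781, -0.46, -0.458] [0.0, 0.0, 0.0]
[ 0.36 -0.5   0.3 ] -> [1.386, -0.633, -0.458] [0.0, 0.0, 0.0]
[ 0.4  -0.38  0.3 ] -> [1.863, -1.329, -0.458] [0.0, 0.0, 0.0]
[ 0.45 -0.3   0.3 ] -> [2.331, -1.749, -0.458] [0.0, 0.0, 0.0]
[ 0.48 -0.2   0.3 ] -> [2.707, -2.335, -0.458] [0.0, 0.0, 0.0]
[0.5  0.   0.25] -> [3.204, -3.579, -0.125] [0.0, 0.0, 0.0]
[0.45 0.15 0.2 ] -> [3.159, -4.633, 0.209] [0.0, 0.0, 0.0]
[0.398 0.198 0.15 ] -> [2.914, -5.036, 0.542] [0.0, 0.0, 0.0]
```

```bash
python3 -m crank '[[0.3,-0.15,-0.46,0,0,0,0],[0.7,-0.4,-0.46,0,0,0,0],[1,-0.6,-0.46,0,0,0,0],[1,-0.6,-0.46,0,0,0,0]]' 20 && python3 -m crank '[[0.3,-0.25,0,0,0,0,0],[0.6,-0.5,0,0,0,0,0],[0.8,-0.7,0,0,0,0,0],[1,-1,0,0,0,0,0],[1,-1,0,0,0,0,0]]'  && python3 -m crank '[[0.2,-0.25,0,0,0,0,0],[0.4,-0.5,0,0,0,0,0],[0.6,-0.75,0,0,0,0,0],[0.8,-1,0,0,0,0,0],[0.8,-1,0,0,0,0,0]]'
python3 - <<'E'
from h import *
plan([(.5,0,.25),(.45,.15,.2),(.398,.198,.15)])
E
```

```text
time: 2.3
eef_pos: [0.3067, -0.5197, 0.3015]
tcp_rot: [0.99, 0.139, 0.0, 0.001]
contact_force: [0.7, -1.5, -0.6]
opening: 0.328
time: 2.8
eef_pos: [0.4098, -0.3313, 0.3007]
tcp_rot: [0.99, 0.142, 0.0, -0.0]
contact_force: [0.4, -0.2, -0.1]
opening: 0.003
time: 3.3
eef_pos: [0.4837, -0.1539, 0.3007]
tcp_rot: [0.99, 0.143, 0.001, -0.0]
contact_force: [0.1, 0.1, 0.5]
opening: 0.006
pos [ 0.4837 -0.1539  0.3007] yaw 16.4 tilt 0.09 F [0.1  0.06 0.48] t 3.3 op 0.006
[0.5  0.   0.25] -> [0.393, -0.953, 0.339] [0.0, 0.0, 0.0]
[0.45 0.15 0.2 ] -> [0.355, -2.006, 0.673] [0.0, 0.0, 0.0]
[0.398 0.198 0.15 ] -> [0.112, -2.411, 1.006] [0.0, 0.0, 0.0]
```

```bash
python3 -m crank '[[0.1,-0.3,0.1,0,0,0,0],[0.2,-0.6,0.2,0,0,0,0],[0.3,-0.9,0.3,0,0,0,0],[0.3,-1,0.3,0,0,0,0],[0.3,-1,0.3,0,0,0,0]]' && python3 -m crank '[[0,-0.3,0.1,0,0,0,0],[0,-0.6,0.2,0,0,0,0],[0,-0.9,0.3,0,0,0,0],[0,-1,0.4,0,0,0,0],[0,-1,0.4,0,0,0,0],[0,-1,0.4,0,0,0,0]]' 
python3 - <<'E'
from h import *
plan([(.398,.198,.15),(.398,.198,.11)])
E
```

```text
time: 3.8
eef_pos: [0.4838, -0.0006, 0.2551]
tcp_rot: [0.99, 0.141, -0.0, 0.0]
contact_force: [0.3, -0.8, 0.3]
opening: 0.0
time: 4.4
eef_pos: [0.444, 0.1414, 0.1962]
tcp_rot: [0.99, 0.139, 0.001, 0.001]
contact_force: [0.5, 0.1, 0.5]
opening: -0.0
pos [0.444  0.1414 0.1962] yaw 15.97 tilt 0.1 F [0.46 0.06 0.49] t 4.4 op -0.0
[0.398 0.198 0.15 ] -> [-0.191, -0.447, 0.307] [0.0, 0.0, 0.0]
[0.398 0.198 0.11 ] -> [-0.191, -0.448, 0.574] [0.0, 0.0, 0.0]
```

```bash
python3 -m crank '[[-0.19,-0.2,0.1,0,0,0,0],[-0.19,-0.447,0.3,0,0,0,0],[-0.19,-0.447,0.5,0,0,0,0],[-0.19,-0.447,0.574,0,0,0,0],[-0.19,-0.447,0.574,0,0,0,0],[-0.19,-0.447,0.574,0,0,0,0]]' 
python3 - <<'E'
from h import *
plan([(.398,.198,.11)])
for n in("top","scene","wrist"):
    p=imaging.read_camera(n); save(p,n+"1",1.5); print(n,proj(p,(.398,.198,.088))*1.5)
E
```

```text
time: 5.0
eef_pos: [0.3988, 0.1986, 0.1108]
tcp_rot: [0.99, 0.138, 0.001, -0.0]
contact_force: [0.2, -0.0, 0.7]
opening: -0.001
pos [0.3988 0.1986 0.1108] yaw 15.9 tilt 0.14 F [ 0.15 -0.04  0.74] t 5.0 op -0.001
[0.398 0.198 0.11 ] -> [-0.007, 0.002, 0.005] [0.0, 0.0, 0.0]
top [[168.6868359  391.84536964]]
scene [[492.0274297 219.2453039]]
wrist [[380.78647098 338.22332152]]
```

View pics/wrist1.png

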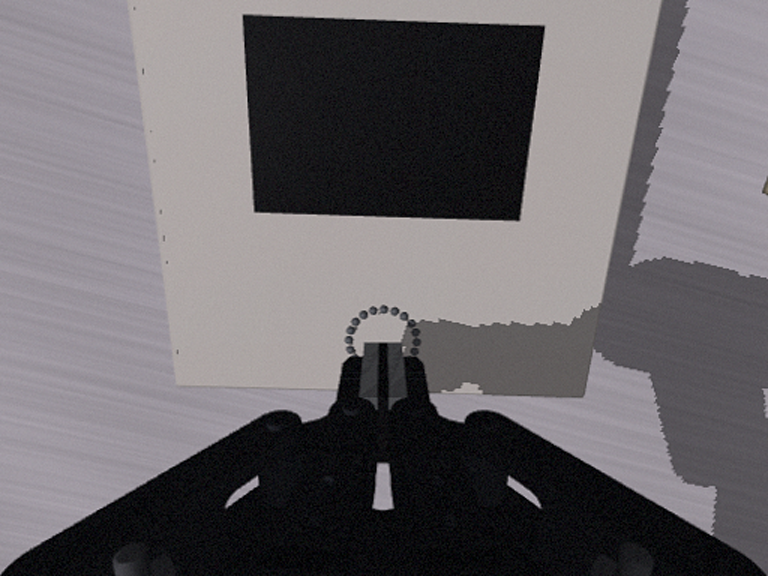

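View pics/scene1.png

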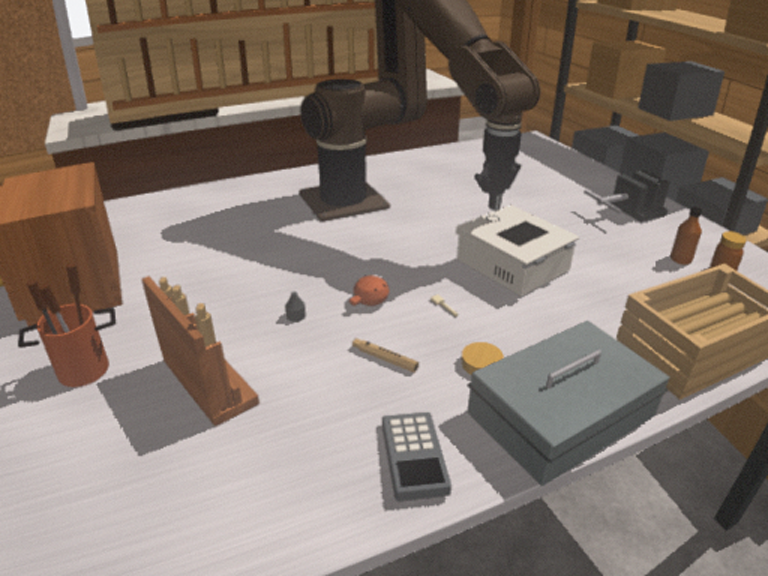

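The ring is centred at about (383,338) in the wrist picture, against a predicted (381,338), so the TCP is right above it. Descending.

```bash
python3 -m crank '[[0,0,0.05,0,0,0,0],[0,0,0.1,0,0,0,0],[0,0,0.125,0,0,0,0],[0,0,0.132,0,0,0,0],[0,0,0.132,0,0,0,0]]'; python3 -m crank '[[0,0,0.006,0,0,0,0],[0,0,0.012,0,0,0,0],[0,0,0.018,0,0,0,0],[0,0,0.018,0,0,0,0]]'; python3 -m crank '[[0,0,0.005,0,0,0,0],[0,0,0.01,0,0,0,0],[0,0,0.01,0,0,0,0]]'
```

```text
time: 5.65
eef_pos: [0.3966, 0.1994, 0.0891]
tcp_rot: [0.99, 0.14, -0.0, 0.0]
contact_force: [0.3, 0.1, -0.1]
opening: 0.001
time: 6.05
eef_pos: [0.3969, 0.1995, 0.0869]
tcp_rot: [0.99, 0.139, -0.0, -0.0]
contact_force: [-2.0, -0.3, 3.8]
opening: -0.001
time: 6.35
eef_pos: [0.3968, 0.1995, 0.0852]
tcp_rot: [0.99, 0.139, -0.0, -0.0]
contact_force: [-1.4, -0.4, 4.0]
opening: -0.006
```

```bash
for i in 1; do python3 -m crank '[[0,0,0.005,0,0,0,0],[0,0,0.01,0,0,0,0],[0,0,0.01,0,0,0,0]]' | grep -E 'pos|force'; python3 -m crank '[[0,0,0.005,0,0,0,0],[0,0,0.01,0,0,0,0],[0,0,0.01,0,0,0,0]]' | grep -E 'pos|force'; done
```

```text
eef_pos: [0.3968, 0.1995, 0.0836]
contact_force: [-2.7, -0.4, 2.8]
eef_pos: [0.3968, 0.1995, 0.0821]
contact_force: [-1.9, -0.1, 4.6]
```

```bash
python3 -m crank '[[0,0,0.005,0,0,0,0],[0,0,0.007,0,0,0,0],[0,0,0.007,0,0,0,0]]' | grep -E 'pos|force'
```

```text
eef_pos: [0.3968, 0.1994, 0.0811]
contact_force: [-2.9, 0.4, 4.0]
```

```bash
python3 -m crank '[[0,0,0.005,0,0,0,0],[0,0,0.007,0,0,0,0],[0,0,0.007,0,0,0,0]]' | grep -E 'pos|force'
```

```text
eef_pos: [0.3968, 0.1994, 0.08]
contact_force: [-3.1, 0.2, 4.2]
```

```bash
python3 -m crank '[[0,0,0.005,0,0,0,0],[0,0,0.007,0,0,0,0],[0,0,0.007,0,0,0,0]]' | grep -E 'pos|force'
```

```text
eef_pos: [0.3968, 0.1994, 0.0793]
contact_force: [-4.1, -0.0, 6.4]
```

```bash
python3 -m crank '[[0,0,0.005,0,0,0,0],[0,0,0.007,0,0,0,0],[0,0,0.007,0,0,0,0]]' | grep -E 'pos|force'
```

```text
eef_pos: [0.3969, 0.1995, 0.0787]
contact_force: [-5.3, -0.2, 9.0]
```

```bash
python3 -m crank '[[0,0,0.005,0,0,0,0],[0,0,0.007,0,0,0,0],[0,0,0.007,0,0,0,0]]' | grep -E 'pos|force'
```

```text
eef_pos: [0.3969, 0.1995, 0.0782]
contact_force: [-6.7, -0.6, 12.1]
```

The stiff stop came at about 10 mm. Now I let it rise and clear off upward and sideways.

```bash
python3 -m crank '[[0,0,-0.05,0,0,0,0],[0,0.05,-0.3,0,0,0,0],[0,0.3,-0.6,0,0,0,0],[0,0.6,-0.8,0,0,0,0],[0,0.9,-1,0,0,0,0],[0,1,-1,0,0,0,0],[0,1,-1,0,0,0,0]]'; python3 -m crank '[[0.1,0.3,0,0,0,0,1],[0.2,0.6,0,0,0,0,1],[0.3,0.9,0,0,0,0,1],[0.4,1,0,0,0,0,1],[0.4,1,0,0,0,0,1]]'
python3 - <<'E'
from h import *
plan([(.6305,-.168,.2,35),(.6305,-.168,.12,35)])
p=imaging.read_camera("scene"); save(p,"scene2",1.5)
E
```

```text
time: 9.15
eef_pos: [0.4409, 0.0522, 0.2295]
tcp_rot: [0.991, 0.137, 0.003, 0.002]
contact_force: [0.5, 0.9, 0.2]
opening: -0.001
time: 9.65
eef_pos: [0.5387, -0.0736, 0.2255]
tcp_rot: [0.99, 0.138, -0.0, -0.0]
contact_force: [-0.2, -0.1, -0.0]
opening: 0.846
pos [ 0.5387 -0.0736  0.2255] yaw 15.91 tilt 0.04 F [-0.2  -0.14 -0.01] t 9.65 op 0.846
[ 0.63  -0.168  0.2   35.   ] -> [0.416, 0.773, 0.17] [-0.0, 0.0, -0.212]
[ 0.63  -0.168  0.12  35.   ] -> [0.417, 0.773, 0.703] [-0.0, 0.0, -0.212]
```

View pics/scene2.png

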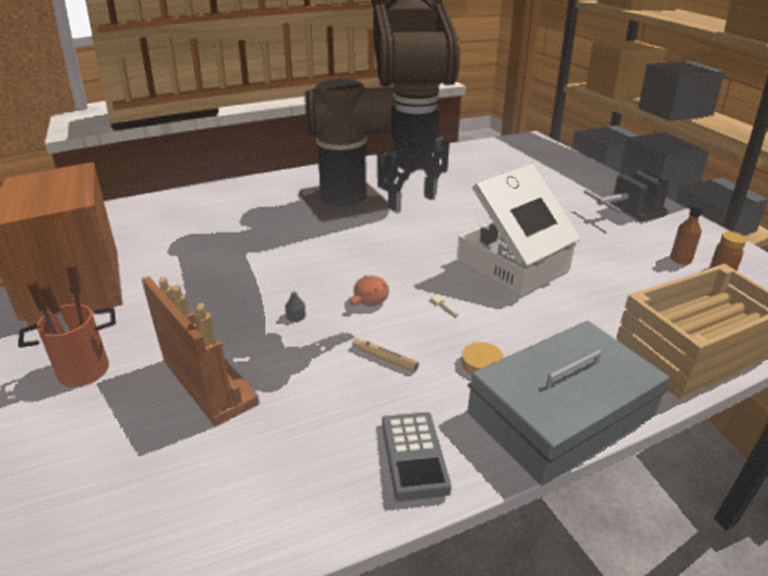

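The lid is springing up, with the ring now at (512,182). On to the whistle.

```bash
python3 -m crank '[[0.15,0.25,0.1,0,0,-0.07,1],[0.3,0.5,0.2,0,0,-0.14,1],[0.416,0.773,0.3,0,0,-0.212,1],[0.416,0.773,0.5,0,0,-0.212,1],[0.416,0.773,0.7,0,0,-0.212,1],[0.416,0.773,0.7,0,0,-0.212,1],[0.416,0.773,0.7,0,0,-0.212,1]]'
python3 - <<'E'
from h import *
p=imaging.read_camera("wrist"); save(p,"wrist2",1.5)
print(proj(p,[(.6305,-.168,.018),(.6821,-.1319,.01),(.5789,-.2041,.01)])*1.5)
for d in finder.pinpoint("whistle_center",p)[:2]: print(d["confidence"],np.array(d["location"])*1.5,atz(p,d["location"],.01).round(4))
plan([(.6305,-.168,.2,35)])
p=imaging.read_camera("scene"); save(p,"scene3",1.5)
p=imaging.read_camera("top"); save(p,"top3",1.5)
E
```

```text
time: 10.4
eef_pos: [0.6286, -0.1649, 0.1215]
tcp_rot: [0.953, 0.302, -0.001, -0.001]
contact_force: [0.4, -0.3, 1.5]
opening: 1.003
[[386.87797749 275.85057945]
 [387.46569743 164.52638259]
 [386.19017699 364.37076013]]
0.7 [270.6  386.85] [ 0.6312 -0.1676  0.01  ]
pos [ 0.6304 -0.166   0.1243] yaw 35.18 tilt 0.2 F [-0.02 -0.3   0.56] t 10.5 op 0.996
[ 0.63  -0.168  0.2   35.   ] -> [-0.006, 0.013, -0.504] [0.002, -0.001, 0.002]
```

View pics/wrist2.png

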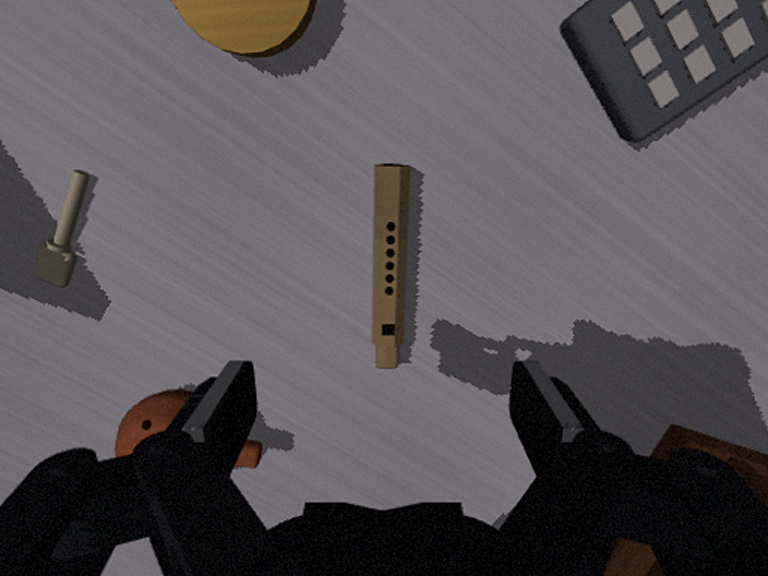

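View pics/top3.png

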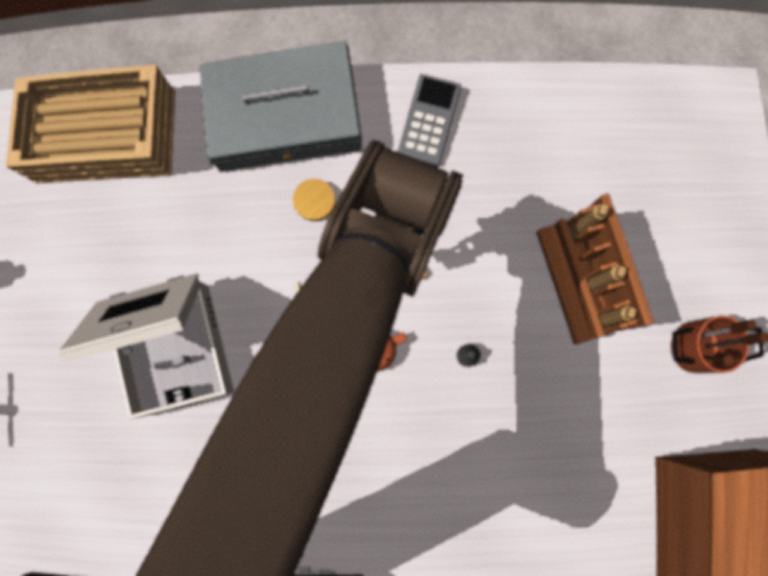

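The wrist picture shows the whistle from (391,164) to the beak at (386,368), within about 1.5 mm and 1° of my estimate. The top picture shows the lid still swinging up. Descending.

```bash
python3 - <<'E'
from h import *
plan([(.6306,-.1692,.025,34.3),(.6306,-.1692,.003,34.3)])
E
python3 -m crank '[[-0.013,0.02,0.2,0,0,0.01,1],[-0.013,0.02,0.4,0,0,0.01,1],[-0.013,0.02,0.6,0,0,0.01,1],[-0.013,0.02,0.66,0,0,0.01,1],[-0.013,0.02,0.66,0,0,0.01,1],[-0.013,0.02,0.66,0,0,0.01,1]]'
python3 - <<'E'
from h import *
for i in range(3):
    p=imaging.read_camera("wrist"); plan([(.6306,-.1692,.003,34.3)])
save(p,"wrist3",1.5)
E
```

```text
pos [ 0.6306 -0.1665  0.1247] yaw 35.15 tilt 0.25 F [-0.21  0.28 -0.17] t 10.6 op 1.0
[ 6.31e-01 -1.69e-01  2.50e-02  3.43e+01] -> [-0.012, 0.012, 0.665] [0.002, -0.001, 0.009]
[ 6.31e-01 -1.69e-01  3.00e-03  3.43e+01] -> [-0.012, 0.012, 0.812] [0.002, -0.001, 0.009]
time: 11.2
eef_pos: [0.6309, -0.1706, 0.0251]
tcp_rot: [0.956, 0.294, 0.001, 0.001]
contact_force: [0.0, 0.1, 0.2]
opening: 1.001
pos [ 0.6313 -0.1708  0.0256] yaw 34.22 tilt 0.25 F [0.24 0.39 0.02] t 11.25 op 1.0
[ 6.31e-01 -1.69e-01  3.00e-03  3.43e+01] -> [0.002, -0.012, 0.151] [0.002, -0.001, -0.001]
pos [ 0.6313 -0.1708  0.0256] yaw 34.22 tilt 0.25 F [ 0.79 -0.49  0.26] t 11.3 op 1.001
[ 6.31e-01 -1.69e-01  3.00e-03  3.43e+01] -> [0.002, -0.012, 0.151] [0.002, -0.001, -0.001]
pos [ 0.6311 -0.1707  0.0254] yaw 34.22 tilt 0.23 F [-0.9  -0.27  0.23] t 11.35 op 1.0
[ 6.31e-01 -1.69e-01  3.00e-03  3.43e+01] -> [0.003, -0.011, 0.149] [0.002, -0.001, -0.001]
```

View pics/wrist3.png

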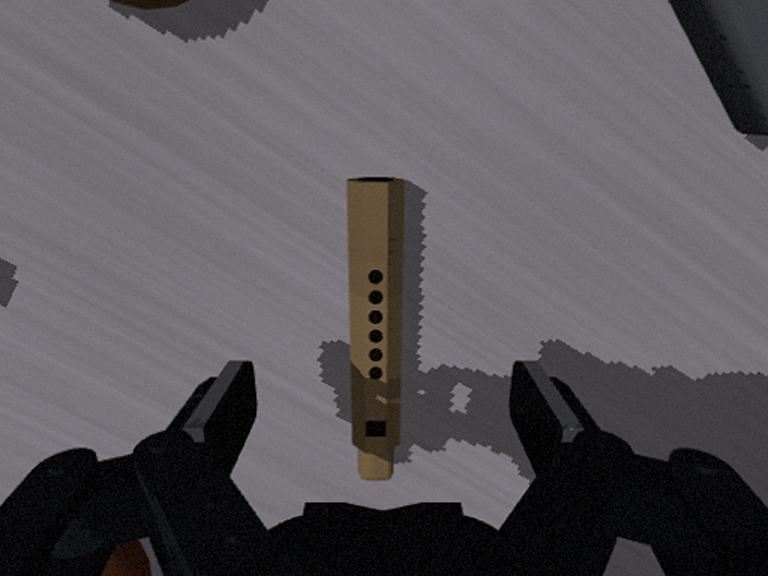

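```bash
python3 -m crank '[[0.003,-0.011,0.05,0,0,0,1],[0.003,-0.011,0.1,0,0,0,1],[0.003,-0.011,0.14,0,0,0,1],[0.003,-0.011,0.152,0,0,0,1],[0.003,-0.011,0.152,0,0,0,1]]'; python3 -m crank '[[0,0,0,0,0,0,0],[0,0,0,0,0,0,0],[0,0,0,0,0,0,0],[0,0,0,0,0,0,0],[0,0,0,0,0,0,0],[0,0,0,0,0,0,0],[0,0,0,0,0,0,0],[0,0,0,0,0,0,0],[0,0,0,0,0,0,0]]' 30
```

```text
time: 11.85
eef_pos: [0.6284, -0.1683, -0.0008]
tcp_rot: [0.956, 0.294, -0.001, -0.001]
contact_force: [0.6, 1.0, 0.4]
opening: 0.997
time: 12.75
eef_pos: [0.6292, -0.1687, 0.0005]
tcp_rot: [0.956, 0.294, 0.0, 0.0]
contact_force: [0.5, -0.1, 2.2]
opening: 0.222
```

```bash
python3 -m crank '[[0,0,-0.02,0,0,0,0],[0,0,-0.1,0,0,0,0],[0,0,-0.3,0,0,0,0],[0,0,-0.6,0,0,0,0],[0,0,-0.9,0,0,0,0],[0,0,-1,0,0,0,0],[0,0,-1,0,0,0,0]]'
python3 - <<'E'
from h import *
p=imaging.read_camera("wrist"); save(p,"wrist4",1.5)
Rm=cv2.Rodrigues(np.array(p["rvec"]))[0]; c=-Rm.T@np.array(p["tvec"]).ravel(); s=st()
print("cam in tool",R.from_quat(s["tcp_rot"]).inv().apply(c-s["eef_pos"]).round(3))
plan([(.57,-.05,.2,30),(.4777,.1,.2,14),(.4777,.218,.2,14)])
p=imaging.read_camera("scene"); save(p,"scene4",1.5)
p=imaging.read_camera("top"); save(p,"top4",1.5)
cv2.imwrite("pics/topbox4.png",cv2.resize(p["pixels"][165:290,30:165][:,:,::-1],None,fx=5,fy=5,interpolation=cv2.INTER_CUBIC))
E
```

```text
time: 13.45
eef_pos: [0.6309, -0.1693, 0.1546]
tcp_rot: [0.956, 0.294, 0.003, 0.002]
contact_force: [0.4, 0.2, -1.3]
opening: 0.225
cam in tool [ 0.079  0.002 -0.147]
pos [ 0.6293 -0.1686  0.1512] yaw 34.21 tilt 0.12 F [ 0.58  0.59 -1.07] t 13.5 op 0.223
[ 0.57 -0.05  0.2  30.  ] -> [0.118, -0.876, -0.327] [0.001, -0.001, 0.047]
[ 0.478  0.1    0.2   14.   ] -> [0.172, -2.048, -0.329] [0.001, -0.001, 0.225]
[ 0.478  0.218  0.2   14.   ] -> [0.614, -2.699, -0.329] [0.001, -0.001, 0.225]
```

View pics/wrist4.png

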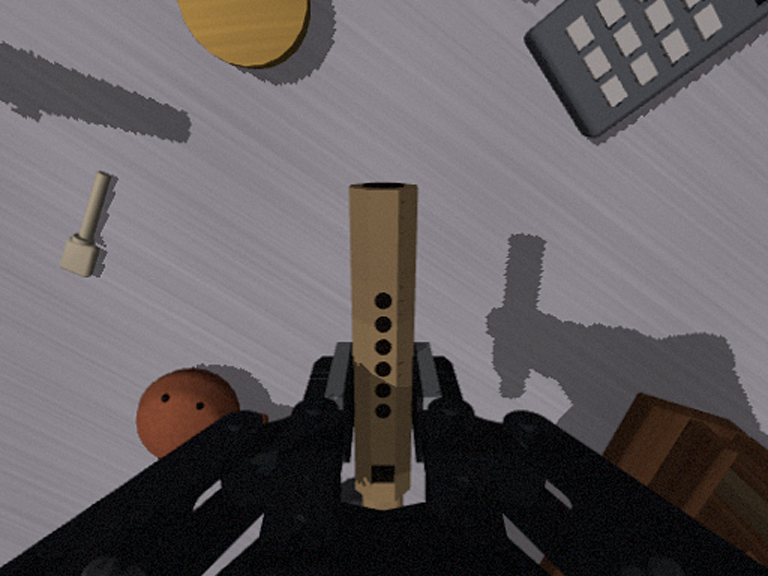

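View pics/topbox4.png

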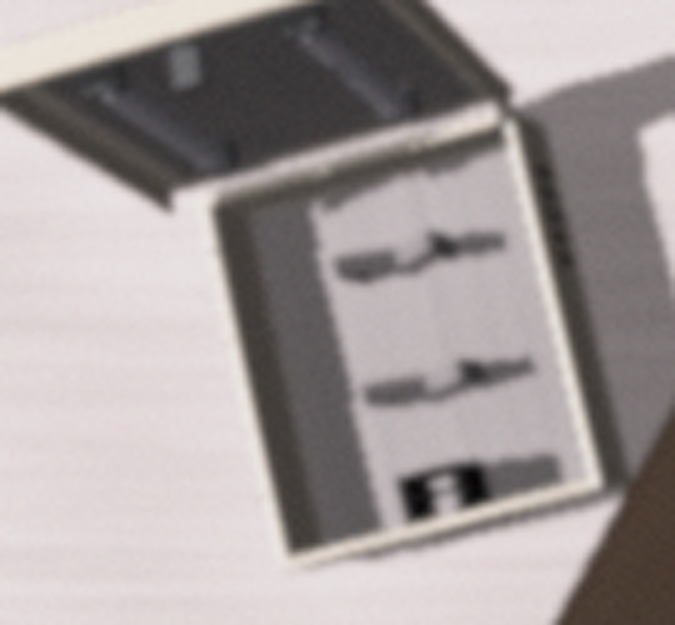

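View pics/scene4.png

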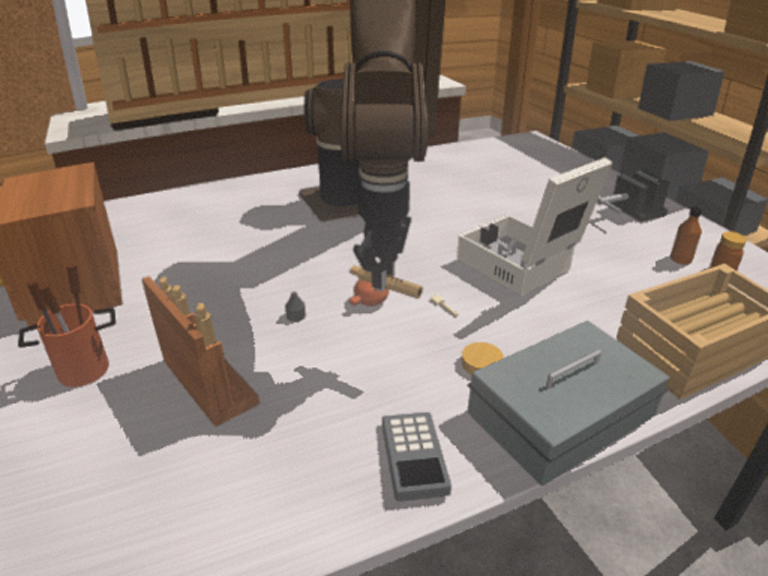

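```bash
python3 -m crank '[[0.03,-0.25,-0.1,0,0,0.02,0],[0.06,-0.5,-0.2,0,0,0.03,0],[0.1,-0.8,-0.33,0,0,0.047,0],[0.118,-0.876,-0.33,0,0,0.047,0],[0.118,-0.876,-0.33,0,0,0.047,0]]'
python3 - <<'E'
from h import *
p=imaging.read_camera("top")
C=[(213,205),(512,110),(603,490),(290,563)]
W=np.array([atz(p,top2(p,c,5,(30,165)),.066) for c in C])[:,:2]
d=lambda a,b:np.linalg.norm(a-b).round(4)
print(W.round(4),"sides",d(W[0],W[1]),d(W[1],W[2]),d(W[2],W[3]),d(W[3],W[0]))
x=(W[0]+W[1]-W[2]-W[3])/2; y=(W[0]+W[3]-W[1]-W[2])/2
print("yaw",np.degrees(np.arctan2(x[1],x[0])),np.degrees(np.arctan2(-y[0],y[1])), "centre",W.mean(0))
plan([(.5,.06,.2,14),(.4777,.218,.2,14)])
for n in("top","scene"):
    q=imaging.read_camera(n)
    for d in finder.pinpoint("rest",q)[:1]: print(n,d["confidence"],d["location"],atz(q,d["location"],.046).round(4))
E
```

```text
time: 14.1
eef_pos: [0.5684, -0.0482, 0.1976]
tcp_rot: [0.966, 0.26, -0.001, -0.001]
contact_force: [0.1, 0.1, -0.9]
opening: 0.222
[[0.5316 0.3087]
 [0.5744 0.1581]
 [0.3938 0.1135]
 [0.3594 0.2676]] sides 0.1566 0.1859 0.1579 0.177
yaw 13.669529241958905 14.207536031552715 centre [0.46481442 0.21195305]
pos [ 0.5688 -0.0495  0.1974] yaw 30.07 tilt 0.19 F [-0.47 -0.4  -0.31] t 14.15 op 0.222
[ 0.5   0.06  0.2  14.  ] -> [-0.031, -0.861, -0.016] [-0.001, 0.002, 0.179]
[ 0.478  0.218  0.2   14.   ] -> [0.368, -1.847, -0.015] [-0.001, 0.002, 0.179]
top 0.85 [226.4, 108.7] [0.4812 0.2216 0.046 ]
scene 0.9 [167.5, 345.6] [0.4792 0.2166 0.046 ]
```

```bash
python3 -m crank '[[0,-0.3,0,0,0,0.06,0],[0,-0.6,0,0,0,0.12,0],[-0.03,-0.86,0,0,0,0.179,0],[-0.03,-0.86,0,0,0,0.179,0],[-0.03,-0.86,0,0,0,0.179,0]]'
python3 - <<'E'
from h import *
plan([(.479,.2185,.2,14),(.479,.2185,.13,14)])
E
```

```text
time: 14.85
eef_pos: [0.5016, 0.0593, 0.1994]
tcp_rot: [0.993, 0.121, -0.0, 0.0]
contact_force: [0.4, -0.9, -1.4]
opening: 0.221
pos [0.5016 0.0593 0.1994] yaw 13.95 tilt 0.03 F [ 0.45 -0.88 -1.43] t 14.85 op 0.221
[ 0.479  0.218  0.2   14.   ] -> [0.11, -1.066, -0.004] [0.0, 0.0, -0.001]
[ 0.479  0.218  0.13  14.   ] -> [0.11, -1.066, 0.462] [0.0, 0.0, -0.001]
```

```bash
python3 -m crank '[[0.03,-0.3,0,0,0,0,0],[0.06,-0.6,0,0,0,0,0],[0.11,-0.9,0.1,0,0,0,0],[0.11,-1,0.25,0,0,0,0],[0.11,-1,0.4,0,0,0,0],[0.11,-1,0.4,0,0,0,0],[0.11,-1,0.4,0,0,0,0]]'
python3 - <<'E'
from h import *
for n in("wrist","scene","top"):
    p=imaging.read_camera(n); save(p,n+"5",1.5)
    plan([(.479,.2185,.1,14)])
    b=R.from_euler('z',14,degrees=True).apply([(-.032-.011+.022,y,0.056) for y in(-.024,.024)]+[(.032+.011,y,.056) for y in(-.024,.024)]+[(.011,0,.046)])+np.array([.468,.2157,0])
    if n=="wrist":
        b=R.from_euler('z',14,degrees=True).apply([(-.021,-.024,.056),(-.021,.024,.056),(.043,-.024,.056),(.043,.024,.056),(.011,0,.046),(-.093,-.082,.066),(-.093,.082,.066),(.093,.082,.066),(.093,-.082,.066)])+np.array([.468,.2157,0])
        print((proj(p,b)*1.5).round(0).tolist())
E
```

```text
time: 15.55
eef_pos: [0.4824, 0.2082, 0.1395]
tcp_rot: [0.993, 0.12, -0.0, 0.0]
contact_force: [1.0, 0.1, -0.1]
opening: 0.222
pos [0.483  0.2083 0.1405] yaw 13.78 tilt 0.08 F [ 0.65 -0.34  0.61] t 15.6 op 0.221
[ 0.479  0.218  0.1   14.   ] -> [-0.01, -0.072, 0.27] [0.0, -0.001, -0.002]
[[403.0, 342.0], [319.0, 343.0], [405.0, 232.0], [313.0, 232.0], [361.0, 284.0], [501.0, 459.0], [225.0, 461.0], [179.0, 131.0], [532.0, 130.0]]
pos [0.4832 0.2084 0.1411] yaw 13.78 tilt 0.15 F [-0.32 -0.51 -0.03] t 15.65 op 0.225
[ 0.479  0.218  0.1   14.   ] -> [-0.012, -0.072, 0.274] [0.0, -0.002, -0.002]
pos [0.4831 0.2086 0.1413] yaw 13.79 tilt 0.17 F [ 0.86 -0.3  -1.57] t 15.7 op 0.224
[ 0.479  0.218  0.1   14.   ] -> [-0.012, -0.071, 0.275] [0.0, -0.002, -0.002]
```

View pics/wrist5.png

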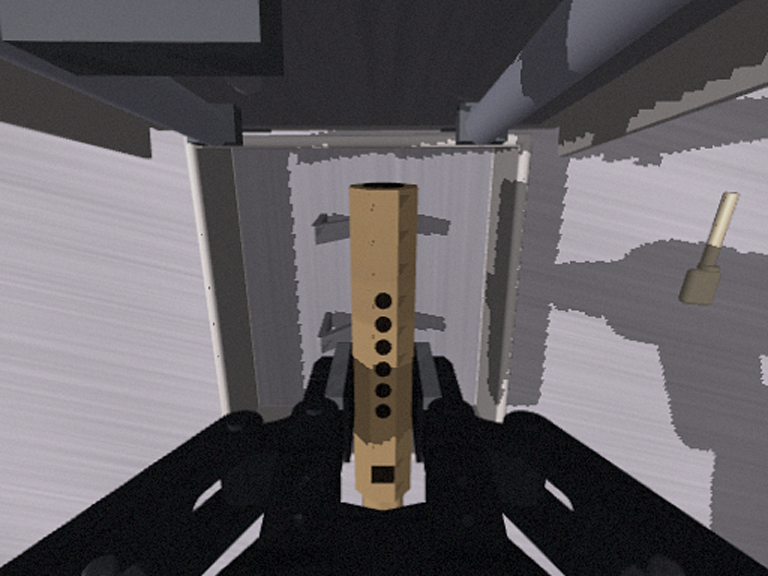

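View pics/scene5.png

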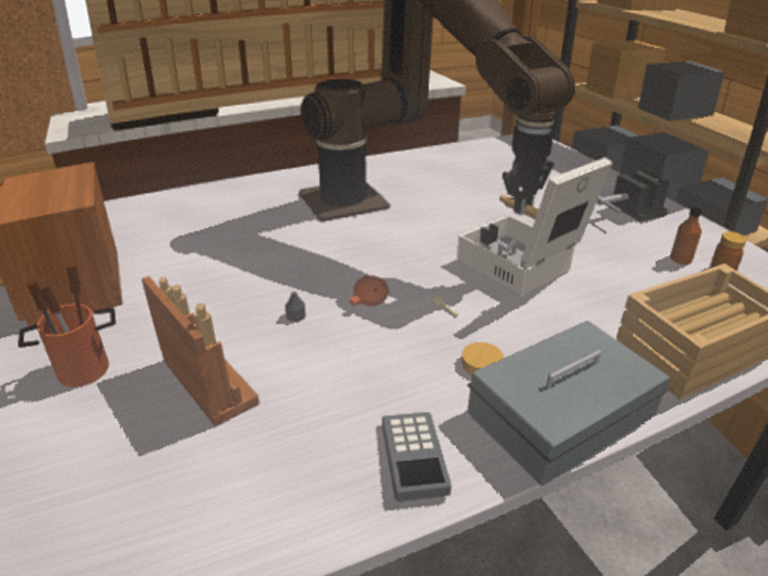

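```bash
python3 - <<'E'
import cv2
im=cv2.imread("pics/wrist5.png")[120:440,180:540]
cv2.imwrite("pics/w5c.png",cv2.resize(im,None,fx=2.2,fy=1.8,interpolation=cv2.INTER_CUBIC))
E
```

```text
(no output)
```

View pics/w5c.png

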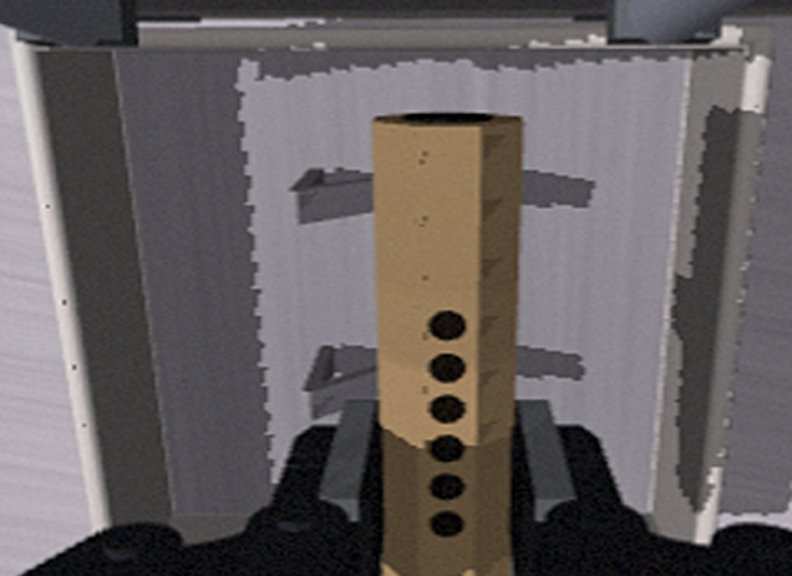

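Measured against the rests' left V faces at (315,235) and (322,344), my prediction is about 1.5 mm off. Corrected target is whistle centre (0.478, 0.217).

```bash
python3 - <<'E'
from h import *
plan([(.4772,.217,.1,14),(.4772,.217,.06,14)])
E
python3 -m crank '[[-0.024,-0.064,0.05,0,0,-0.002,0],[-0.024,-0.064,0.15,0,0,-0.002,0],[-0.024,-0.064,0.25,0,0,-0.002,0],[-0.024,-0.064,0.35,0,0,-0.002,0],[-0.024,-0.064,0.45,0,0,-0.002,0],[-0.024,-0.064,0.53,0,0,-0.002,0],[-0.024,-0.064,0.53,0,0,-0.002,0],[-0.024,-0.064,0.53,0,0,-0.002,0]]'
python3 - <<'E'
from h import *
for n in("wrist","scene"):
    p=imaging.read_camera(n); save(p,n+"6",1.5)
    plan([(.4772,.217,.0365,14)])
cv2.imwrite("pics/sc6.png",cv2.resize(p["pixels"][100:200,300:420][:,:,::-1],None,fx=6,fy=6,interpolation=cv2.INTER_CUBIC))
E
```

```text
pos [0.4831 0.2086 0.1413] yaw 13.79 tilt 0.17 F [ 0.86 -0.3  -1.57] t 15.7 op 0.224
[ 0.477  0.217  0.1   14.   ] -> [-0.026, -0.064, 0.275] [0.0, -0.002, -0.002]
[ 0.477  0.217  0.06  14.   ] -> [-0.026, -0.064, 0.542] [0.0, -0.002, -0.002]
time: 16.5
eef_pos: [0.4756, 0.2176, 0.0598]
tcp_rot: [0.992, 0.122, -0.0, 0.0]
contact_force: [0.8, -0.2, -0.3]
opening: 0.229
pos [0.4761 0.2177 0.0605] yaw 14.05 tilt 0.04 F [ 0.35 -0.3   0.11] t 16.55 op 0.222
[ 0.477  0.217  0.036 14.   ] -> [0.006, 0.007, 0.16] [-0.0, -0.0, 0.001]
pos [0.4764 0.2178 0.0609] yaw 14.05 tilt 0.09 F [ 0.37  0.45 -0.17] t 16.6 op 0.218
[ 0.477  0.217  0.036 14.   ] -> [0.004, 0.006, 0.163] [0.0, -0.001, 0.001]
```

View pics/wrist6.png

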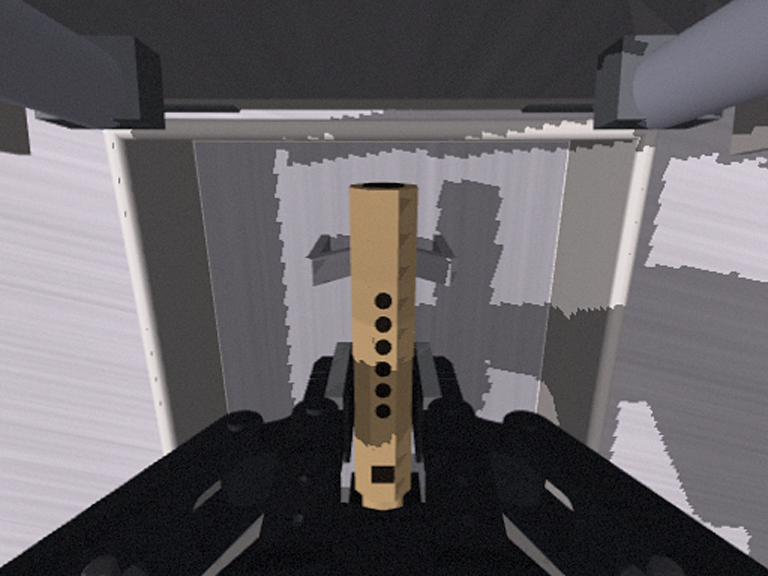

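View pics/sc6.png

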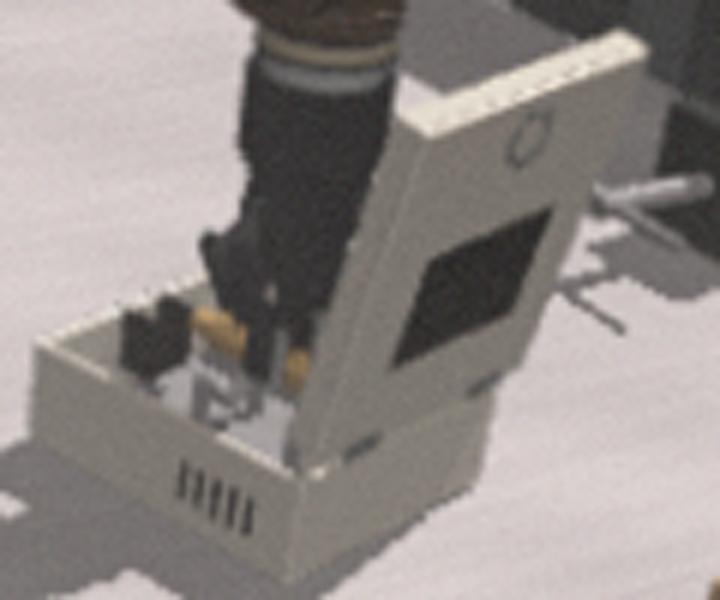

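The V rest spans (312..450), centred on the whistle axis at 383. Lowering.

```bash
python3 -m crank '[[0.004,0.003,0.04,0,0,0,0],[0.004,0.003,0.08,0,0,0,0],[0.004,0.003,0.11,0,0,0,0],[0.004,0.003,0.13,0,0,0,0],[0.004,0.003,0.13,0,0,0,0]]'; python3 -m crank '[[0,0,0.007,0,0,0,0],[0,0,0.014,0,0,0,0],[0,0,0.014,0,0,0,0],[0,0,0.014,0,0,0,0]]'
```

```text
time: 17.1
eef_pos: [0.4758, 0.2172, 0.0399]
tcp_rot: [0.992, 0.122, -0.001, 0.0]
contact_force: [-0.5, 0.1, -0.8]
opening: 0.222
time: 17.5
eef_pos: [0.4764, 0.2174, 0.0387]
tcp_rot: [0.992, 0.122, 0.0, -0.0]
contact_force: [0.1, 0.7, -1.5]
opening: 0.218
```

```bash
python3 -m crank '[[0,0,0.005,0,0,0,0],[0,0,0.008,0,0,0,0],[0,0,0.008,0,0,0,0]]' |grep -E 'pos|force'; python3 -m crank '[[0,0,0.005,0,0,0,0],[0,0,0.007,0,0,0,0],[0,0,0.007,0,0,0,0]]'|grep -E 'pos|force'
```

```text
eef_pos: [0.4765, 0.2175, 0.0376]
contact_force: [0.9, 0.9, 0.0]
eef_pos: [0.4765, 0.2178, 0.0372]
contact_force: [-2.3, 0.4, 5.0]
```

```bash
python3 -m crank '[[0,0,0.004,0,0,0,0],[0,0,0.005,0,0,0,0],[0,0,0.005,0,0,0,0]]' |grep -E 'pos|force'
```

```text
eef_pos: [0.4766, 0.2181, 0.037]
contact_force: [-3.8, 2.0, 7.8]
```

Seated by feel at z ≈ 0.037. Easing off and releasing.

```bash
python3 -m crank '[[0,0,-0.005,0,0,0,0],[0,0,-0.007,0,0,0,0],[0,0,-0.007,0,0,0,0.3],[0,0,-0.007,0,0,0,0.4],[0,0,-0.007,0,0,0,0.6],[0,0,-0.007,0,0,0,0.8],[0,0,-0.007,0,0,0,0.8],[0,0,-0.007,0,0,0,0.8]]'
python3 - <<'E'
from h import *
p=imaging.read_camera("wrist"); save(p,"wrist7",1.5)
E
```

```text
time: 19.2
eef_pos: [0.4763, 0.2172, 0.0365]
tcp_rot: [0.992, 0.122, -0.0, 0.0]
contact_force: [0.3, 1.5, -0.2]
opening: 0.797
```

View pics/wrist7.png

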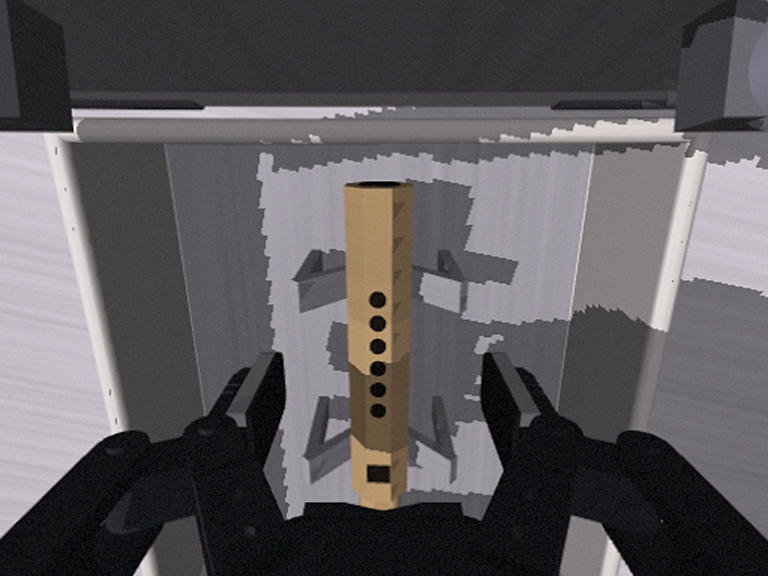

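The whistle lies in both V rests (far one at y≈285, near one at y≈440). Withdrawing straight up, then over behind the lid.

```bash
python3 -m crank '[[0,0,-0.05,0,0,0,0.8],[0,0,-0.2,0,0,0,0.8],[0,0,-0.5,0,0,0,0.8],[0,0,-0.8,0,0,0,0.8],[0,0,-1,0,0,0,0.8],[0,0,-1,0,0,0,0.8]]';python3 -m crank '[[0,0,-0.3,0,0,0,0],[0,0,-0.6,0,0,0,0],[0,0,-0.9,0,0,0,0],[0,0,-1,0,0,0,0],[0,0,-1,0,0,0,0],[0,0,-1,0,0,0,0]]'
python3 - <<'E'
from h import *
plan([(.64,.257,.335,14),(.64,.257,.238,14)])
p=imaging.read_camera("top"); save(p,"top8",1.5)
cv2.imwrite("pics/topbox8.png",cv2.resize(p["pixels"][165:290,30:165][:,:,::-1],None,fx=5,fy=5,interpolation=cv2.INTER_CUBIC))
p=imaging.read_camera("wrist"); save(p,"wrist8",1.5)
E
```

```text
time: 19.85
eef_pos: [0.4797, 0.2183, 0.1936]
tcp_rot: [0.992, 0.122, 0.006, -0.001]
contact_force: [0.4, -0.2, 0.2]
opening: 0.798
time: 20.45
eef_pos: [0.4756, 0.2172, 0.3345]
tcp_rot: [0.992, 0.122, -0.002, 0.0]
contact_force: [-0.1, -0.1, 0.1]
opening: -0.001
pos [0.4756 0.2172 0.3345] yaw 14.05 tilt 0.18 F [-0.12 -0.13  0.05] t 20.45 op -0.001
[ 0.64   0.257  0.335 14.   ] -> [1.128, 0.008, -0.007] [-0.0, 0.002, 0.001]
[ 0.64   0.257  0.238 14.   ] -> [1.13, 0.008, 0.64] [-0.0, 0.002, 0.001]
```

View pics/wrist8.png

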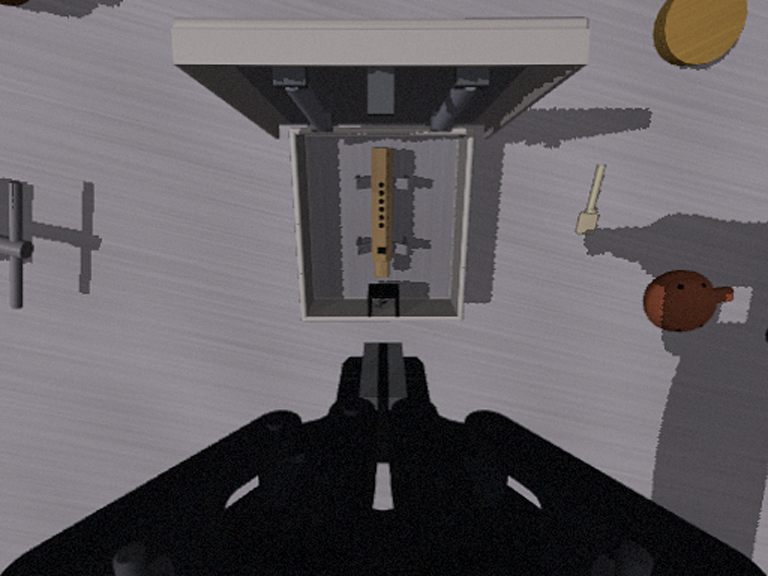

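The whistle is seated and centred in the box, (381,212) in the wrist picture. Moving over and behind the lid.

```bash
python3 -m crank '[[0.3,0,0,0,0,0,0],[0.6,0,0,0,0,0,0],[0.9,0,0,0,0,0,0],[1,0,0,0,0,0,0],[1,0,0,0,0,0,0]]';python3 -m crank '[[0.13,0,0.05,0,0,0,0],[0.13,0,0.2,0,0,0,0],[0.13,0,0.4,0,0,0,0],[0.13,0,0.6,0,0,0,0],[0.13,0,0.6,0,0,0,0],[0.13,0,0.6,0,0,0,0]]'
python3 - <<'E'
from h import *
plan([(.64,.257,.24,14)])
p=imaging.read_camera("scene"); save(p,"scene9",1.5)
cv2.imwrite("pics/sc9.png",cv2.resize(p["pixels"][80:200,300:430][:,:,::-1],None,fx=5,fy=5,interpolation=cv2.INTER_CUBIC))
p=imaging.read_camera("top"); cv2.imwrite("pics/tp9.png",cv2.resize(p["pixels"][130:290,30:165][:,:,::-1],None,fx=3.7,fy=3.7,interpolation=cv2.INTER_CUBIC))
E
```

```text
time: 21.05
eef_pos: [0.6226, 0.2536, 0.3318]
tcp_rot: [0.993, 0.122, -0.003, 0.0]
contact_force: [-1.3, -0.2, -0.7]
opening: -0.004
time: 21.65
eef_pos: [0.6395, 0.2583, 0.2456]
tcp_rot: [0.992, 0.122, -0.001, 0.0]
contact_force: [-0.0, 1.0, 0.5]
opening: 0.001
pos [0.6395 0.2583 0.2456] yaw 14.06 tilt 0.17 F [-0.02  1.01  0.52] t 21.65 op 0.001
[ 0.64   0.257  0.24  14.   ] -> [0.001, 0.009, 0.038] [-0.0, 0.002, 0.001]
```

View pics/sc9.png

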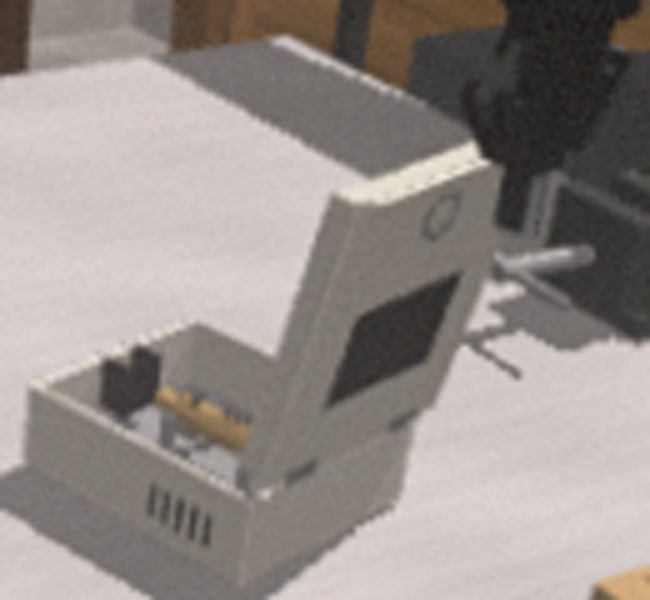

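View pics/tp9.png

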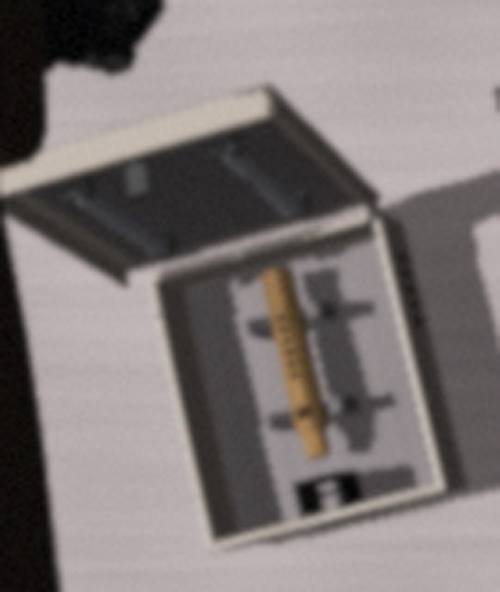

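```bash
cat >> h.py <<'E'
HG=np.array([.5575,.2367]); UX=np.array([np.cos(np.radians(14)),np.sin(np.radians(14))]); UY=np.array([-UX[1],UX[0]])
def bx(s=None):
    s=s or st(); d=s["eef_pos"][:2]-HG; return d@UX,d@UY,s["eef_pos"][2]
E
python3 -m crank '[[-0.08,0.008,-0.05,0,0,0,0],[-0.16,0.008,-0.05,0,0,0,0],[-0.18,0.008,-0.05,0,0,0,0],[-0.18,0.008,-0.05,0,0,0,0],[-0.18,0.008,-0.05,0,0,0,0]]'
python3 - <<'E'
from h import *
p=imaging.read_camera("scene");print(np.round(bx(),4),st()["contact_force"].round(1))
cv2.imwrite("pics/sc10.png",cv2.resize(p["pixels"][80:200,300:430][:,:,::-1],None,fx=5,fy=5,interpolation=cv2.INTER_CUBIC))
E
```

```text
time: 22.25
eef_pos: [0.6154, 0.2509, 0.2551]
tcp_rot: [0.992, 0.122, 0.001, -0.0]
contact_force: [-0.4, -0.6, 0.6]
opening: 0.003
[ 5.950e-02 -2.000e-04  2.547e-01] [ 0.4 -0.5 -0.2]
```

View pics/sc10.png

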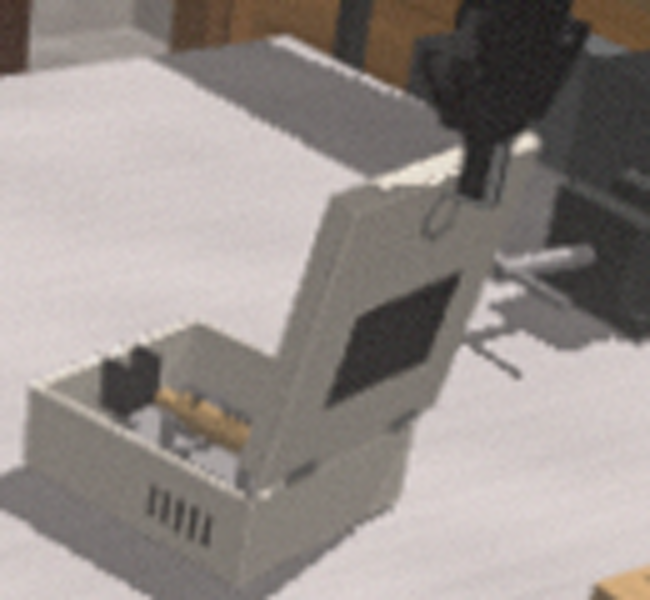

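The finger tip overlaps the lid's outer face just right of the ring, at (480,200). Starting to push.

```bash
python3 -m crank '[[-0.02,0,0.02,0,0,0,0],[-0.04,0,0.02,0,0,0,0],[-0.06,0,0.02,0,0,0,0],[-0.08,0,0.02,0,0,0,0],[-0.1,0,0.02,0,0,0,0]]' | grep -E "pos|force"; python3 -m crank '[[-0.03,0,0,0,0,0,0],[-0.06,0,0,0,0,0,0],[-0.09,0,0,0,0,0,0],[-0.12,0,0,0,0,0,0]]' | grep -E "pos|force"
python3 - <<'E'
from h import *
print(np.round(bx(),4))
f=lambda t,s=.175:np.array([-s*np.cos(t)+.008*np.sin(t)+.011,.08+s*np.sin(t)+.008*np.cos(t)])
b0=f(1.57)
for a in np.arange(1.57,-.01,-.05): print(a.round(2),f(a).round(4),((f(a)-b0)/.15*[1,-1]).round(3))
E
```

```text
eef_pos: [0.6006, 0.2472, 0.2518]
contact_force: [2.1, 0.8, 2.5]
eef_pos: [0.5826, 0.2427, 0.2514]
contact_force: [2.7, 0.8, 2.8]
[ 0.0258 -0.0003  0.2514]
1.57 [0.0189 0.255 ] [ 0. -0.]
1.52 [0.0101 0.2552] [-0.058 -0.001]
1.47 [0.0013 0.2549] [-0.117  0.001]
1.42 [-0.0074  0.2542] [-0.175  0.005]
1.37 [-0.0161  0.2531] [-0.233  0.013]
1.32 [-0.0247  0.2515] [-0.29   0.023]
1.27 [-0.0332  0.2495] [-0.347  0.037]
1.22 [-0.0416  0.2471] [-0.403  0.053]
1.17 [-0.0499  0.2443] [-0.458  0.072]
1.12 [-0.058  0.241] [-0.513  0.093]
1.07 [-0.066   0.2374] [-0.566  0.118]
1.02 [-0.0738  0.2333] [-0.618  0.145]
0.97 [-0.0813  0.2289] [-0.668  0.174]
0.92 [-0.0887  0.2241] [-0.717  0.206]
0.87 [-0.0957  0.2189] [-0.764  0.241]
0.82 [-0.1025  0.2134] [-0.809  0.277]
0.77 [-0.1091  0.2076] [-0.853  0.316]
0.72 [-0.1153  0.2014] [-0.894  0.357]
0.67 [-0.1212  0.1949] [-0.934  0.4  ]
0.62 [-0.1268  0.1882] [-0.971  0.445]
0.57 [-0.132   0.1812] [-1.006  0.492]
0.52 [-0.1369  0.1739] [-1.038  0.541]
0.47 [-0.1414  0.1664] [-1.068  0.591]
0.42 [-0.1455  0.1587] [-1.096  0.642]
0.37 [-0.1493  0.1507] [-1.121  0.695]
0.32 [-0.1526  0.1426] [-1.143  0.749]
0.27 [-0.1555  0.1344] [-1.163  0.804]
0.22 [-0.158  0.126] [-1.179  0.86 ]
0.17 [-0.1601  0.1175] [-1.193  0.917]
0.12 [-0.1618  0.1089] [-1.204  0.974]
0.07 [-0.163   0.1002] [-1.212  1.032]
0.02 [-0.1638  0.0915] [-1.218  1.09 ]
```

```bash
python3 -m crank '[[-0.04,0,-0.01,0,0,0,0],[-0.08,0,-0.02,0,0,0,0],[-0.12,0,-0.02,0,0,0,0],[-0.16,0,-0.02,0,0,0,0],[-0.2,0,-0.02,0,0,0,0],[-0.24,0,-0.015,0,0,0,0],[-0.28,0,-0.01,0,0,0,0]]' | grep -E "pos|force"; python3 - <<'E'
from h import *
print(np.round(bx(),4)); p=imaging.read_camera("scene")
cv2.imwrite("pics/sc11.png",cv2.resize(p["pixels"][80:200,300:430][:,:,::-1],None,fx=5,fy=5,interpolation=cv2.INTER_CUBIC))
E
```

```text
eef_pos: [0.5417, 0.2325, 0.2526]
contact_force: [3.6, 0.5, -1.1]
[-0.0164 -0.0003  0.2526]
```

View pics/sc11.png

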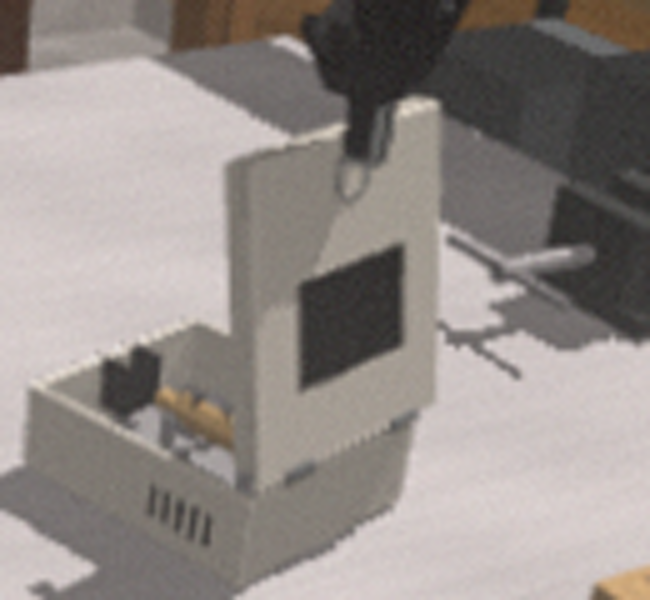

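```bash
python3 -m crank '[[-0.057,0,0.01,0,0,0,0],[-0.114,0,0.024,0,0,0,0],[-0.17,0,0.04,0,0,0,0],[-0.225,0,0.059,0,0,0,0],[-0.28,0,0.08,0,0,0,0],[-0.333,0,0.105,0,0,0,0],[-0.385,0,0.132,0,0,0,0],[-0.435,0,0.161,0,0,0,0],[-0.484,0,0.193,0,0,0,0]]' | grep -E "pos|force"; python3 - <<'E'
from h import *
print(np.round(bx(),4))
E
```

```text
eef_pos: [0.4711, 0.2148, 0.2239]
contact_force: [1.6, -0.4, 3.6]
[-0.0891 -0.0004  0.2239]
```

```bash
python3 -m crank '[[-0.047,0,0.035,0,0,0,0],[-0.092,0,0.071,0,0,0,0],[-0.136,0,0.11,0,0,0,0],[-0.177,0,0.151,0,0,0,0],[-0.217,0,0.194,0,0,0,0],[-0.254,0,0.239,0,0,0,0],[-0.289,0,0.286,0,0,0,0],[-0.321,0,0.335,0,0,0,0],[-0.351,0,0.385,0,0,0,0],[-0.379,0,0.436,0,0,0,0],[-0.404,0,0.489,0,0,0,0]]' | grep -E "pos|force"; python3 - <<'E'
from h import *
print(np.round(bx(),4))
p=imaging.read_camera("scene")
cv2.imwrite("pics/sc12.png",cv2.resize(p["pixels"][80:200,300:430][:,:,::-1],None,fx=5,fy=5,interpolation=cv2.INTER_CUBIC))
E
```

```text
eef_pos: [0.4115, 0.1999, 0.1497]
contact_force: [-1.0, -1.3, 5.7]
[-0.1505 -0.0004  0.1497]
```

View pics/sc12.png

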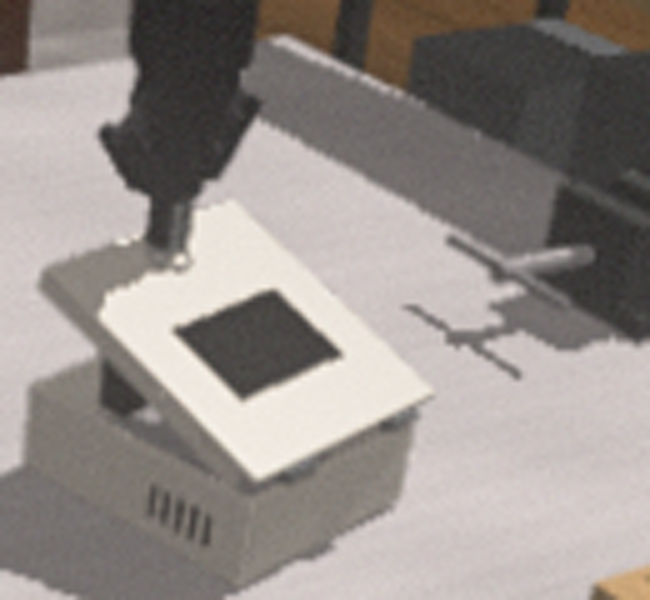

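```bash
python3 -m crank '[[-0.011,0,0.027,0,0,0,0],[-0.022,0,0.054,0,0,0,0],[-0.032,0,0.081,0,0,0,0],[-0.042,0,0.109,0,0,0,0],[-0.05,0,0.137,0,0,0,0],[-0.058,0,0.165,0,0,0,0],[-0.065,0,0.193,0,0,0,0],[-0.072,0,0.222,0,0,0,0],[-0.078,0,0.25,0,0,0,0],[-0.083,0,0.279,0,0,0,0],[-0.087,0,0.308,0,0,0,0],[-0.091,0,0.337,0,0,0,0]]' | grep -E "pos|force"; python3 -m crank '[[-0.001,0,0.01,0,0,0,0],[-0.002,0,0.02,0,0,0,0],[-0.003,0,0.03,0,0,0,0],[-0.004,0,0.04,0,0,0,0],[-0.004,0,0.05,0,0,0,0],[-0.004,0,0.055,0,0,0,0],[-0.004,0,0.055,0,0,0,0]]' | grep -E "pos|force"; python3 - <<'E'
from h import *
print(np.round(bx(),4))
E
```

```text
eef_pos: [0.3993, 0.1969, 0.0992]
contact_force: [-2.5, -0.4, 4.1]
eef_pos: [0.399, 0.1968, 0.0914]
contact_force: [-3.4, 0.4, 4.2]
[-0.1635 -0.0004  0.0914]
```

Lid is nearly shut. Pressing on gently.

```bash
python3 -m crank '[[0,0,0.007,0,0,0,0],[0,0,0.014,0,0,0,0],[0,0,0.021,0,0,0,0],[0,0,0.021,0,0,0,0]]' | grep -E "pos|force"; python3 -m crank '[[0,0,0.005,0,0,0,0],[0,0,0.01,0,0,0,0],[0,0,0.01,0,0,0,0]]' | grep -E "pos|force"
```

```text
eef_pos: [0.399, 0.1967, 0.0882]
contact_force: [-3.8, -1.6, 3.5]
eef_pos: [0.399, 0.1968, 0.0868]
contact_force: [-3.9, -0.5, 2.9]
```

```bash
python3 -m crank '[[0,0,0.005,0,0,0,0],[0,0,0.01,0,0,0,0],[0,0,0.01,0,0,0,0]]' | grep -E "pos|force"
```

```text
eef_pos: [0.3991, 0.1968, 0.0853]
contact_force: [-2.2, -0.0, 3.8]
```

```bash
python3 -m crank '[[0,0,0.005,0,0,0,0],[0,0,0.01,0,0,0,0],[0,0,0.01,0,0,0,0]]' | grep -E "pos|force"
```

```text
eef_pos: [0.3991, 0.1968, 0.0838]
contact_force: [-4.0, -0.5, 4.0]
```

```bash
python3 -m crank '[[0,0,0.004,0,0,0,0],[0,0,0.007,0,0,0,0],[0,0,0.007,0,0,0,0]]' | grep -E "pos|force"
```

```text
eef_pos: [0.3991, 0.1968, 0.0828]
contact_force: [-2.5, -1.0, 3.7]
```

```bash
python3 -m crank '[[0,0,0.004,0,0,0,0],[0,0,0.007,0,0,0,0],[0,0,0.007,0,0,0,0]]' | grep -E "pos|force"
```

```text
eef_pos: [0.3991, 0.1968, 0.0817]
contact_force: [-2.6, -0.5, 2.0]
```

```bash
python3 -m crank '[[0,0,0.004,0,0,0,0],[0,0,0.007,0,0,0,0],[0,0,0.007,0,0,0,0]]' | grep -E "pos|force"
```

```text
eef_pos: [0.3991, 0.1967, 0.0807]
contact_force: [-3.7, -1.1, 3.7]
```

```bash
python3 -m crank '[[0,0,0.004,0,0,0,0],[0,0,0.007,0,0,0,0],[0,0,0.007,0,0,0,0]]' | grep -E "pos|force"
```

```text
eef_pos: [0.399, 0.1968, 0.0796]
contact_force: [-2.6, -0.4, 3.3]
```

```bash
python3 -m crank '[[0,0,0.004,0,0,0,0],[0,0,0.007,0,0,0,0],[0,0,0.007,0,0,0,0]]' | grep -E "pos|force"
```

```text
eef_pos: [0.3991, 0.1968, 0.0786]
contact_force: [-2.3, -0.7, 4.6]
```

```bash
python3 -m crank '[[0,0,0.004,0,0,0,0],[0,0,0.007,0,0,0,0],[0,0,0.007,0,0,0,0]]' | grep -E "pos|force"
```

```text
eef_pos: [0.3991, 0.1968, 0.0776]
contact_force: [-3.5, 0.1, 5.1]
```

```bash
python3 -m crank '[[0,0,0.004,0,0,0,0],[0,0,0.007,0,0,0,0],[0,0,0.007,0,0,0,0]]' | grep -E "pos|force"
```

```text
eef_pos: [0.3991, 0.1968, 0.077]
contact_force: [-5.5, -0.8, 7.2]
```

```bash
python3 -m crank '[[0,0,0.003,0,0,0,0],[0,0,0.005,0,0,0,0],[0,0,0.005,0,0,0,0]]' | grep -E "pos|force"
```

```text
eef_pos: [0.3991, 0.1968, 0.0766]
contact_force: [-6.2, -1.2, 9.7]
```

```bash
python3 -m crank '[[0,0,0.003,0,0,0,0],[0,0,0.003,0,0,0,0]]' | grep -E "pos|force"; python3 -m crank '[[0,0,-0.015,0,0,0,0],[0,0,-0.03,0,0,0,0],[0,0,-0.045,0,0,0,0],[0,0,-0.06,0,0,0,0],[0,0,-0.075,0,0,0,0],[0,0,-0.09,0,0,0,0],[0,0,-0.1,0,0,0,0],[0,0,-0.11,0,0,0,0],[0,0,-0.12,0,0,0,0],[0,0,-0.12,0,0,0,0]]' | grep -E "pos|force"
```

```text
eef_pos: [0.3992, 0.1968, 0.0764]
contact_force: [-6.5, -2.0, 10.1]
eef_pos: [0.3992, 0.1968, 0.0934]
contact_force: [0.0, 0.6, 0.6]
```

```bash
python3 -m crank '[[0,0,-0.2,0,0,0,0],[0,0,-0.5,0,0,0,0],[0,0.2,-0.8,0,0,0,0],[0,0.5,-1,0,0,0,0],[0,0.8,-1,0,0,0,0],[0,1,-1,0,0,0,0],[0,1,-1,0,0,0,0]]' | grep -E "time|pos|force"; python3 -m crank '[[0,0.3,0,0,0,0,0],[0,0.6,0,0,0,0,0],[0,0.6,0,0,0,0,0],[0,0.6,0,0,0,0,0],[0,0.6,0,0,0,0,0],[0,0.6,0,0,0,0,0],[0,0.6,0,0,0,0,0],[0,0.6,0,0,0,0,0],[0,0.6,0,0,0,0,0],[0,0.6,0,0,0,0,0]]' | grep -E "time|pos|force"; python3 - <<'E'
from h import *
for n in("scene","top"):
    p=imaging.read_camera(n); save(p,n+"20",1.5)
cv2.imwrite("pics/tp20.png",cv2.resize(p["pixels"][165:290,30:165][:,:,::-1],None,fx=4.5,fy=4.5,interpolation=cv2.INTER_CUBIC))
E
```

```text
time: 33.5
eef_pos: [0.4364, 0.0482, 0.2439]
contact_force: [0.5, 1.4, -0.4]
time: 34.5
eef_pos: [0.4573, -0.0359, 0.2434]
contact_force: [-0.1, -0.5, 0.1]
```

View pics/scene20.png

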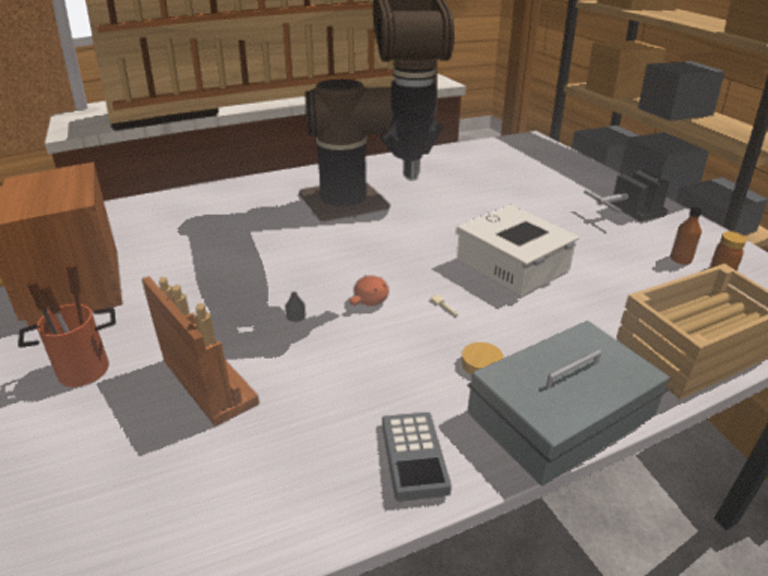

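View pics/top20.png

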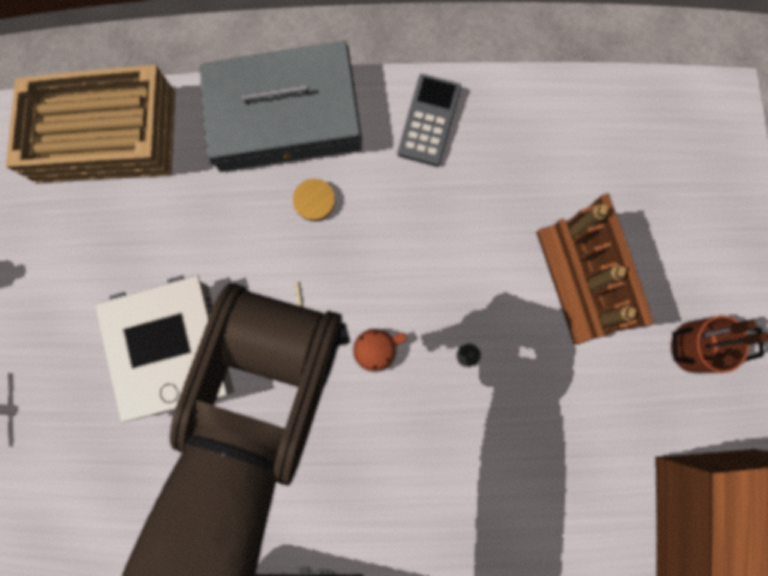

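The lid is level and shut more than a second after release: ring at (493,217) in the scene picture and (168,393) in the top one, as at the start. The other goods are in place and the arm is clear, so I'm handing in.

```bash
python3 - <<'E'
from h import *
print(ticket.sign_off(), st()["time"])
E
```

```text
the job is handed in; nothing more can be done
the job is handed in; nothing more can be done
```

The whistle is back in the sanitiser box, lying in both V rests, and the lid is shut and latched. The job took about 35 s of the 72 s allowed.

- **Opening:** I pressed the ring until it met the stiff stop about 10 mm down, reading about 14 N in all. On letting go, the lid sprang fully up.
- **Whistle:** I pinched it across its middle, lowered it until I felt it touch the rests at about 8 N, and released it there. Two wrist pictures showed it lying in both rests and centred.
- **Closing:** I swung the lid shut from behind at 3 to 6 N, then pressed to the stop at about 12 N in all.
- **Last checks:** The tool force was zero 5 mm above the ring. More than a second later the lid was still level, with the ring back at its starting pixels. In the final pictures the ocarina, punch, wax tin, stand and whistles looked where they were. The arm hid part of the peg from above, but the scene view showed it in place.
- **Limits of the checks:** Forces were read only at the end of each move, so the peaks in between are not known; no reading came near the lid's 18 N limit. I could not see the whistle once the lid was shut. No check failed or disagreed beyond 1 to 4 mm between position estimates, which I settled with the wrist camera.

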